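Draw the spray booth's sash down with the hook pole

TASK

Take the hook pole out of its holder, hook it into the steel ring above the booth's clear front sash, and with the hook draw the sash down until it sits firmly squeezed onto the rubber seal below it; pull steadily, since a hard wrench would bend the ring. Touch the sash with the pole only. Then unhook, stand the pole fully home in its holder again, let go, and leave the jar, bottle and bowl where they are.

Things in the scene. Friction and masses are not known exactly. Their poses are not given: they have to be found in the camera images.
- pole: Hook pole, 197 mm tall, about 0.16 kg, upright in the holder. Origin: centre of its flat foot; z up the pole. Square wooden handle 22 x 22 mm from 0 to 120 mm up, then a 7 mm steel rod running parallel to it, 24 mm towards +x. At the top the rod bends over towards +x for 28 mm (centre to centre), then down for 13 mm: an upside-down J. Its tip ends 177 mm above the foot; gap between rod and tip 21 mm.
- pole_grip (a point): Point to grasp: on the pole's axis, 85 mm above the foot (35 mm under the top of the wooden handle; 40 mm above the holder's top when it stands home). Same axes as the pole; the handle's flat faces look along x and y. With the fingers closing along the pole's y and the gripper leaning 20 to 40 degrees (fingers pointing along the pole's +x and down) the rod passes clear in front of the gripper's body.
- pole_hook (a point): Underside of the hook's bend (the saddle that bears on the ring), midway between rod and tip: 38 mm along the pole's +x from the handle's axis, 190 mm above the foot. The tip reaches 13 mm lower than this, the bend 7 mm higher.
- holder: Fixed grey holder block, 90 x 90 x 95 mm, with a square upright hole 25 mm wide and 45 mm deep, its mouth chamfered by 4 mm. Origin: centre of its underside.
- holder_floor (a point): Centre of the floor of the holder's hole, 50 mm above the table; the pole's foot stands on it. Same axes as the holder: the pole goes back with its square foot in line with the square hole.
- booth: Fixed table-top spray booth, 400 mm wide (y), 320 mm deep; its x points from the front into the booth, away from the robot. Origin: on the table, centre of the sash's plane. Two aluminium guide posts 400 mm tall stand at y = -200 and +200 mm. A tray of biscuits lies inside.
- sash: Clear sash with aluminium edges, 374 mm wide, 188 mm tall, 12 mm thick, sliding only straight up and down between the posts. It begins open, 52 to 93 mm above its closed height. Origin: middle of its lower edge; axes as the booth's. It stays at any height: its guides rub (to move it down slowly takes about 3 to 6 N of steady pull, different each time, and more the faster it goes: about 0.25 N per 10 mm/s). It is 0.35 to 0.65 kg.
- ring (a point): Centre of the ring on the sash: inner diameter 32 mm, 5 mm steel wire, standing upright with its hole's axis along the booth's x, 50 mm in front of the sash's plane (towards the robot) and 246 mm above the sash's lower edge. Its stem is fixed to the sash; pulls over 17 N bend it. The hook enters the hole along the booth's +x, then bears on the ring's lowest wire, 16 mm under this centre; the hook's tip then hangs behind that wire.
- seal: Fixed steel channel, 24 mm wide, 370 mm long, along the bottom of the opening under the sash, holding a 16 mm wide black rubber strip. Origin: centre of the channel's underside. The worn strip's top stands 4 to 20 mm above this origin, different each time and not measured, so where the sash meets it must be felt. It is firm, 10 N or more per mm. 5 to 9 N of pull beyond what moves the sash seats it well.
- jar: Bystander: red jar, 68 mm diameter, 100 mm tall. Origin: centre of its underside.
- bowl: Bystander: orange bowl, 100 mm wide, 50 mm tall. Origin: centre of its underside.
- tin: Bystander: aluminium bottle, 60 mm diameter, 120 mm tall. Origin: centre of its underside.
- pole_foot (a point): Centre of the pole's flat foot (the pole's origin).
- sash_foot (a point): Middle of the sash's lower edge (the sash's origin).
Mind the look-alikes: they are no part of the job. There is more than one size of the pole; the one meant has the size given above.

How it is judged:
By the outcome, as a careful person would: the job done as asked, in the order asked, and still so for the second after the job is handed in, with the robot touching nothing.
It also fails if it takes over 72 s, if anything falls off the work surface, if the arm or the gripper's body presses on something with over 40 N, if the wrist force passes 120 N, or if a joint passes its speed limit or range.

ROBOT

A 7-joint arm with a two-finger parallel gripper is mounted at the origin on the work surface. World frame = base frame: x ahead of the robot, y to its left, z up, the work surface at z = 0. Lengths are in m, angles in rad, forces in N, time in s.
With the tool pointing down it reaches from about 0.425 to 0.925 m from the base axis. Payload 6.8 kg.
Tool frame: the origin (TCP) lies between the finger pads; the fingertips stand 22 mm ahead of it and the grasp point (between the pads) lies 3 mm ahead of it; z points along the fingers, y is the direction in which the jaws open and shut (so a half turn about z gives the same grasp; the last joint's range is limited). The gripper opens to 85 mm and grips with 20 to 120 N. Pads are 22 mm wide; open, the fingers measure 114 mm over their backs; the gripper's body (76 mm by 85 mm) begins 54 mm behind the grasp point. The pads swing forward as they close: fully open they stand 13 mm farther back than shut.
Start: joints at [-1.248, 0.477, 0.022, 1.555, -0.011, 1.109, -0.083], TCP at [0.282, 0.613, 0.253] pointing down, gripper open.
Joint ranges: [-2.96, 2.96], [-0.34, 2.1], [-1.41, 1.46], [0.24, 2.44], [-1.37, 4.51], [0.17, 1.92], [-2.96, 2.96]. Speed limits (rad/s): [2.39, 2.39, 3.14, 3.14, 3.14, 3.14, 3.14].

INTERFACE

Orientations are given as a unit quaternion [w, x, y, z].
In Python, from station import bot gives the robot as it stands. The module is installed in compiled form; this text tells all that it offers.
- The arm moves only by the tool drive_tool, never from a script. Its argument "series" is one flat list of numbers, 7 for each row, row after row: the opening, from -1 (shut) to 1 (fully open), then the shift along the tool's x, y, z in mm, then the turn, a rotation vector about the tool's x, y, z in rad. In form: [jaw, x, y, z, wx, wy, wz, jaw, x, y, z, wx, wy, wz, ...]. A call has 1 to 12 rows; each row shifts and turns the commanded pose from where the row before left it, along the tool's axes as they then stand; what a row does not reach is not made up. A row lasts 1/8 s, in which the tool goes at most 62.5 mm and 10.7 degrees, less where a joint would pass 70% of its speed; a pose out of reach is approached as far as the arm can. A call with a gripper value outside its range is refused whole. The fingers move at their own pace and stop on an object; "force" is the grip in N (left out, the last holds). Time passes only in rows, so rows that do not move let the fingers close. It gives the time, the measured TCP pose, the force and the opening at its end, in the units of the state.
- bot.get_obs(): the state, without advancing time (a new reading comes with each control period).
- bot.read_camera(name): name is "scene" or "top" or "wrist"; returns a dict with "pixels" (480x640x3 uint8, blue, green, red), "camera_matrix" (3x3 intrinsics, pixels), "distortion" ([k1, k2, p1, p2, k3] as OpenCV has them; the pictures are not rectified), "rvec" (rotation vector, rad) and "tvec" (3), from world to camera coordinates, as OpenCV has them. Camera axes: x right, y down, z forward; pixel columns grow to the right and rows downward; lengths in m; the calibration is good to about 2 mm. A picture is of the moment at which its call begins. There is no depth.
- bot.hand_in(): hands the job in, once; it reports no verdict.
The state is a dict: "t": time; "q": joint angles; "joint_vel": joint speeds; "joint_torque": joint torques, N m; "eef_pos": TCP position; "tool_rot": TCP orientation; "contact_force": force on the tool from outside, world axes, zero at the start; "torque": the same for the moment, N m; "gripper_width": opening from 0.0 (shut) to 1.0 (fully open).
Only numpy, scipy, OpenCV 4.12 (cv2) and the standard library are available. Lean on these libraries where they do the work, as an engineer would, in place of code of your own. Each camera call takes 0.05 s, during which the arm holds its last target. There are 200 camera calls.

## Working session

There is one attempt and no reset: what is moved stays moved. The work goes in short steps, Python scripts to look and compute and a tool call to move; the robot and the scene stay as the last step left them, time stands still between calls to the robot, and variables do not carry over. Pictures are saved under pics/ and viewed, about 8 in all and at most 12, crops included, and the job is handed in when it is done.

Besides the shell and the picture viewer there is one more tool, called after "Emit:" as name(argument=value, ...) on one line, values as JSON. drive_tool: Moves the arm, as the interface text tells. Its arguments: {"type":"object","properties":{"series":{"type":"array"},"force":{"type":"number"}},"required":["series"]}

```bash
mkdir -p pics; cat > h.py <<'E'
import numpy as np,cv2
from station import bot
from scipy.spatial.transform import Rotation as R
def cam(n):
    c=bot.read_camera(n); c['R']=cv2.Rodrigues(np.array(c['rvec'],float))[0]; c['t']=np.array(c['tvec'],float).ravel()
    c['K']=np.array(c['camera_matrix'],float); c['D']=np.array(c['distortion'],float); return c
def ray(c,uv):
    p=cv2.undistortPoints(np.array([[uv]],float),c['K'],c['D'])[0,0]
    return -c['R'].T@c['t'], c['R'].T@np.array([p[0],p[1],1])
def onplane(c,uv,v,ax=2):
    o,d=ray(c,uv); return o+d*(v-o[ax])/d[ax]
def tri(c1,a,c2,b):
    o1,d1=ray(c1,a);o2,d2=ray(c2,b)
    s=np.linalg.lstsq(np.c_[d1,-d2],o2-o1,rcond=None)[0]
    p,q=o1+d1*s[0],o2+d2*s[1]; return (p+q)/2,np.linalg.norm(p-q)
def proj(c,P):
    return cv2.projectPoints(np.array(P,float).reshape(-1,3),c['R'],c['t'],c['K'],c['D'])[0].reshape(-1,2)
def state():
    o=bot.get_obs(); q=o['tool_rot']; return o,np.array(o['eef_pos']),R.from_quat([q[1],q[2],q[3],q[0]])
E
python3 - <<'E'
from h import *
for n in ['scene','top','wrist']:
    c=cam(n); cv2.imwrite(f'pics/{n}0.png',c['pixels']); print(n,-c['R'].T@c['t'],c['R'][2])
o=bot.get_obs();print({k:np.round(v,3) for k,v in o.items()})
E
```

```text
scene [ 0.90138977 -0.46057907  1.11401065] [-0.36474062  0.41442139 -0.83379805]
top [ 0.45356575 -0.01607233  1.29515137] [ 0.03528488  0.00198033 -0.99937533]
wrist [0.20825731 0.64503528 0.3740163 ] [ 0.28208907 -0.13083351 -0.95042535]
{'t': np.float64(0.15), 'q': array([-1.248,  0.478,  0.022,  1.556, -0.011,  1.109, -0.083]), 'joint_vel': array([ 0.002, -0.   , -0.   , -0.005,  0.001, -0.001,  0.001]), 'joint_torque': array([ 3.0000e-03, -5.9692e+01,  1.6100e+00, -2.8149e+01,  1.3000e-02,
        7.0000e-03, -0.0000e+00]), 'eef_pos': array([0.282, 0.613, 0.253]), 'tool_rot': array([-0.   ,  0.214,  0.977, -0.001]), 'contact_force': array([-0.081, -0.114, -0.107]), 'torque': array([-0.   ,  0.023, -0.041]), 'gripper_width': np.float64(1.002)}
```

View pics/scene0.png

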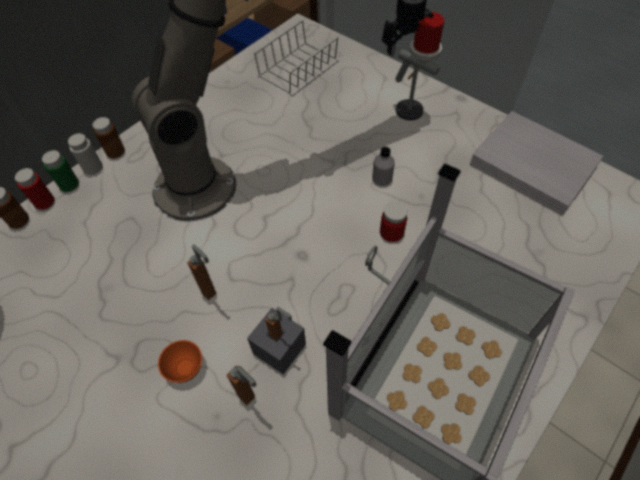

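View pics/top0.png

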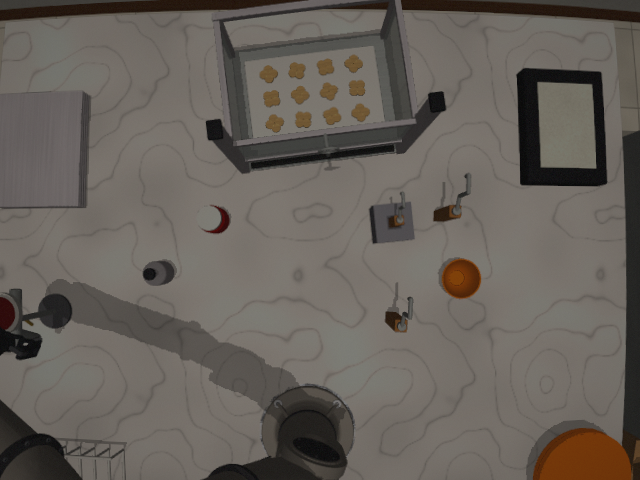

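The scene view shows the holder with its pole at about (277,335), two decoy poles at (203,275) and (242,385), the ring at about (372,258), and the booth to the right. In the top view the holder is at (392,222), the ring at (330,155) and the posts' tops at (215,129) and (437,102). I'll make an enlarged composite next.

```bash
python3 - <<'E'
from h import *
s=cv2.imread('pics/scene0.png');t=cv2.imread('pics/top0.png')
def cr(im,x,y,w,h): 
    return cv2.resize(np.clip(im[y:y+h,x:x+w]*1.6,0,255).astype('uint8'),(400,300),interpolation=cv2.INTER_CUBIC)
a=np.vstack([np.hstack([cr(t,350,160,80,60+30) if 0 else cr(t,360,180,80,60),cr(s,235,295,80,60+20) if 0 else cr(s,237,300,80,60)]),np.hstack([cr(t,290,125,80,60),cr(s,340,230,80,60)])])
cv2.imwrite('pics/comp0.png',a)
E
```

```text
(no output)
```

View pics/comp0.png

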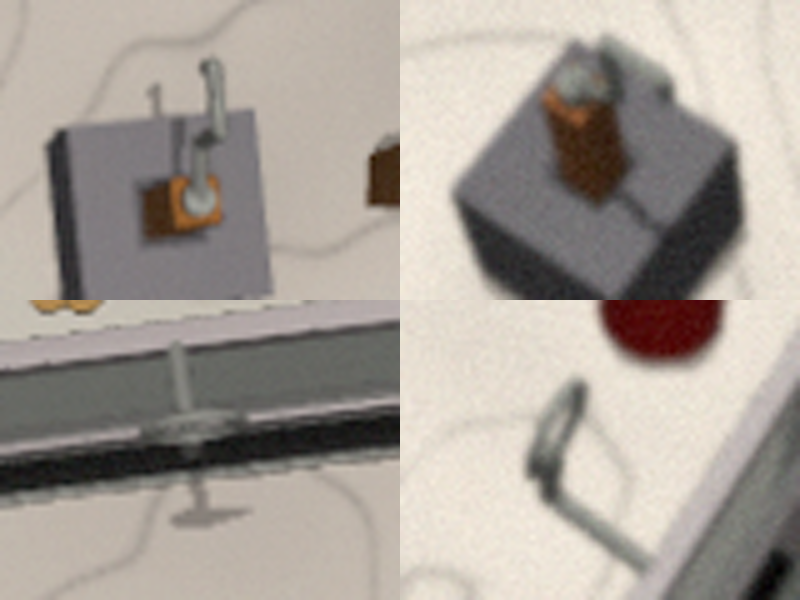

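The crops show the holder's top face, the pole's handle top and hook, and the ring, clearly in both views. Next I'll triangulate them.

```bash
python3 - <<'E'
from h import *
np.set_printoptions(precision=4,suppress=True)
s,t=cam('scene'),cam('top')
C=[onplane(s,p,.095) for p in [(248,338.4),(272,307.6),(304.4,329.4),(280,359.6)]]
print('holder corners',np.array(C),np.mean(C,0))
for i in range(4): d=C[(i+1)%4]-C[i]; print(np.linalg.norm(d),np.degrees(np.arctan2(d[1],d[0])))
T=[onplane(t,p,.095) for p in [(373,206),(410.6,202)]]; d=T[0]-T[1];print('top',T,np.degrees(np.arctan2(d[1],d[0]))-90)
h=onplane(t,(399.3,220.6),.17); print('handle top',h)
e=onplane(t,(402,192.4),.245); d=e-h; print('hook end',e,np.linalg.norm(d[:2]),np.degrees(np.arctan2(d[1],d[0])))
r=tri(s,(372,256.4),t,(328.6,150.6)); print('ring',r)
P=[onplane(t,p,.4) for p in [(215,129),(437,102)]];d=P[0]-P[1];print('posts',P,np.linalg.norm(d),np.degrees(np.arctan2(d[1],d[0]))-90)
P=[onplane(s,p,.4) for p in [(450,172),(338,345)]];d=P[0]-P[1];print('posts',P,np.linalg.norm(d),np.degrees(np.arctan2(d[1],d[0]))-90)
E
```

```text
holder corners [[ 0.4905 -0.2522  0.095 ]
 [ 0.4801 -0.1645  0.095 ]
 [ 0.5715 -0.1577  0.095 ]
 [ 0.577  -0.2429  0.095 ]] [ 0.5298 -0.2044  0.095 ]
0.08833014569572421 96.76533473616735
0.09159009217512075 4.2455637427972475
0.08539564685952242 -86.29784879817002
0.08694364567291675 -173.87401785942038
top [array([ 0.5648, -0.1551,  0.095 ]), array([ 0.5747, -0.2447,  0.095 ])] 6.319553467341805
handle top [ 0.5256 -0.2049  0.17  ]
hook end [ 0.5795 -0.1983  0.245 ] 0.054298385097377104 6.98804130292625
ring (array([ 0.6491, -0.0424,  0.3347]), np.float64(0.0024881755863585034))
posts [array([0.6744, 0.1617, 0.4   ]), array([ 0.7254, -0.2368,  0.4   ])] 0.4017861700429299 7.291707518858786
posts [array([0.6723, 0.1669, 0.4   ]), array([ 0.7261, -0.2351,  0.4   ])] 0.40562548514023733 7.622533036111079
```

Pole and holder: (0.527,-0.205), yaw ≈6°. Ring: (0.649,-0.042,0.335). Booth yaw ≈7.4°. Next is a planner helper that prints rows.

```bash
cat >> h.py <<'E'
def Rt(yaw,lean):  # tool y along pole y, fingers leaning towards pole +x and down
    y,l=np.radians([yaw,lean]); x=np.array([np.cos(y),np.sin(y),0]); Y=np.array([-np.sin(y),np.cos(y),0])
    z=np.sin(l)*x-np.cos(l)*np.array([0,0,1]); return R.from_matrix(np.c_[np.cross(Y,z),Y,z])
def plan(p0,r0,p1,r1,n):
    w=(r0.inv()*r1).as_rotvec()/n; d=(np.array(p1)-p0)/n; r=r0
    for i in range(n):
        print(np.round(r.inv().apply(d)*1e3,1),np.round(w,4)); r=r*R.from_rotvec(w)
E
python3 - <<'E'
from h import *
np.set_printoptions(suppress=True)
o,p,r=state()
t=Rt(6,30); a=np.array([.47,.25,.33]); b=np.array([.44,-.213,.33])
print((r.inv()*t).as_rotvec(degrees=True))
rm=r*R.from_rotvec((r.inv()*t).as_rotvec()*.55)
plan(p,r,a,rm,8); print(); plan(a,rm,b,t,10)
E
```

```text
[ -8.08042554 -29.28382702 -29.95895945]
[-40.3 -31.4  -9.6] [-0.0097 -0.0351 -0.0359]
[-39.5 -32.8  -8.5] [-0.0097 -0.0351 -0.0359]
[-38.6 -34.1  -7.5] [-0.0097 -0.0351 -0.0359]
[-37.6 -35.4  -6.5] [-0.0097 -0.0351 -0.0359]
[-36.5 -36.7  -5.5] [-0.0097 -0.0351 -0.0359]
[-35.3 -37.9  -4.6] [-0.0097 -0.0351 -0.0359]
[-34.1 -39.1  -3.8] [-0.0097 -0.0351 -0.0359]
[-32.8 -40.3  -3. ] [-0.0097 -0.0351 -0.0359]

[ -3.6 -46.3  -0.6] [-0.0063 -0.023  -0.0235]
[ -2.6 -46.3  -0.8] [-0.0063 -0.023  -0.0235]
[ -1.5 -46.4  -1.1] [-0.0063 -0.023  -0.0235]
[ -0.4 -46.4  -1.3] [-0.0063 -0.023  -0.0235]
[  0.6 -46.4  -1.6] [-0.0063 -0.023  -0.0235]
[  1.7 -46.3  -2. ] [-0.0063 -0.023  -0.0235]
[  2.7 -46.3  -2.3] [-0.0063 -0.023  -0.0235]
[  3.8 -46.2  -2.7] [-0.0063 -0.023  -0.0235]
[  4.8 -46.   -3.1] [-0.0063 -0.023  -0.0235]
[  5.8 -45.9  -3.5] [-0.0063 -0.023  -0.0235]
```

Emit:
drive_tool(series=[1,-40,-31,-10,-0.01,-0.035,-0.036,1,-39,-33,-8,-0.01,-0.035,-0.036,1,-39,-34,-8,-0.01,-0.035,-0.036,1,-38,-35,-7,-0.01,-0.035,-0.036,1,-37,-37,-6,-0.01,-0.035,-0.036,1,-35,-38,-5,-0.01,-0.035,-0.036,1,-34,-39,-4,-0.01,-0.035,-0.036,1,-33,-40,-3,-0.01,-0.035,-0.036])

```text
t: 1.25
eef_pos: [0.471, 0.2491, 0.3324]
tool_rot: [0.145, 0.069, 0.987, 0.009]
contact_force: [0.5, -0.6, -0.1]
gripper_width: 1.001
```

Emit:
drive_tool(series=[1,-4,-46,-1,-0.006,-0.023,-0.0235,1,-3,-46,-1,-0.006,-0.023,-0.0235,1,-1,-46,-1,-0.006,-0.023,-0.0235,1,0,-46,-1,-0.006,-0.023,-0.0235,1,1,-46,-2,-0.006,-0.023,-0.0235,1,2,-46,-2,-0.006,-0.023,-0.0235,1,3,-46,-2,-0.006,-0.023,-0.0235,1,4,-46,-3,-0.006,-0.023,-0.0235,1,5,-46,-3,-0.006,-0.023,-0.0235,1,6,-46,-3,-0.006,-0.023,-0.0235,1,0,0,0,0,0,0])

```text
t: 2.62
eef_pos: [0.4381, -0.2138, 0.3305]
tool_rot: [0.259, -0.046, 0.965, 0.013]
contact_force: [-0.2, 0.7, -1.0]
gripper_width: 1.003
```

```bash
python3 - <<'E'
from h import *
np.set_printoptions(suppress=True,precision=4)
o,p,r=state(); print(o['t'],p,o['q'],(r.inv()*Rt(6,30)).as_rotvec(degrees=True))
c=cam('wrist'); cv2.imwrite('pics/w1.png',np.clip(c['pixels']*1.5,0,255).astype('uint8'))
g=np.array([.527,-.205,.135]); t=Rt(6,30)
G=g-.003*t.as_matrix()[:,2]; A=G-.07*t.as_matrix()[:,2]
plan(p,r,A,t,3); print(); print(proj(c,[[.527,-.205,.17],[.527,-.205,.095]]))
E
```

```text
2.625 [ 0.4381 -0.2138  0.3305] [-0.5887 -0.3235  0.9205  2.2197  0.0459  0.6441  2.0053] [-0.1361  0.0703 -0.4679]
[ 6.9 -0.1 47. ] [-0.0008  0.0004 -0.0027]
[ 6.8 -0.1 47. ] [-0.0008  0.0004 -0.0027]
[ 6.8 -0.1 47. ] [-0.0008  0.0004 -0.0027]

[[322.3056 216.746 ]
 [321.9533 164.5824]]
```

View pics/w1.png

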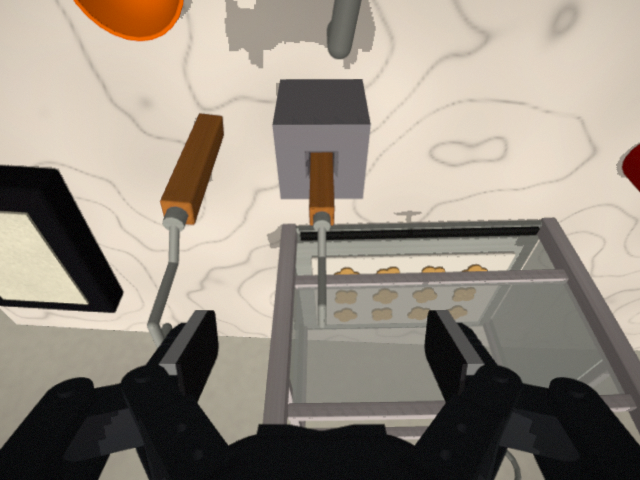

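The wrist view shows the handle top at (321,215) and the hole at (322,165). Both match the prediction to about 2 px, and the yaw is well aligned. Approaching.

Emit:
drive_tool(series=[1,7,0,47,0,0,-0.003,1,7,0,47,0,0,-0.003,1,7,0,47,0,0,-0.003,1,0,0,0,0,0,0])

```text
t: 3.18
eef_pos: [0.4724, -0.1937, 0.2326]
tool_rot: [0.26, -0.057, 0.964, 0.008]
contact_force: [-0.8, 0.5, -1.1]
gripper_width: 1.003
```

```bash
python3 - <<'E'
from h import *
np.set_printoptions(suppress=True,precision=4)
o,p,r=state(); print(o['t'],p,o['q'],(r.inv()*Rt(6,30)).as_rotvec(degrees=True))
c=cam('wrist'); im=c['pixels']
hsv=cv2.cvtColor(im,cv2.COLOR_BGR2HSV); m=cv2.inRange(hsv,(5,100,30),(20,255,255))
n,l,st,ce=cv2.connectedComponentsWithStats(m); print([ (st[i].tolist(),ce[i].round(1)) for i in range(1,n) if st[i][4]>300])
P=[[.527,-.205,z] for z in (.17,.135,.095)]; print(proj(c,P))
cv2.imwrite('pics/w2.png',np.clip(im*1.5,0,255).astype('uint8'))
t=Rt(6,30);G=np.array([.527,-.205,.135])-.003*t.as_matrix()[:,2]
plan(p,r,G,t,3)
E
```

```text
3.175 [ 0.4724 -0.1937  0.2326] [-1.1589 -0.3363  1.4495  2.3258  0.2966  0.3829  1.8073] [-0.3936  0.194   0.9024]
[([0, 0, 98, 32, 2467], array([46.2, 13.1])), ([72, 127, 111, 157, 7793], array([130.9, 204.8])), ([276, 187, 41, 108, 3330], array([297.2, 238. ])), ([322, 306, 31, 19, 377], array([337.3, 314.6])), ([373, 307, 29, 17, 374], array([386.7, 314.8])), ([470, 306, 33, 19, 385], array([485.7, 314.7]))]
[[295.8593 285.4514]
 [298.9303 242.6693]
 [301.8209 202.7261]]
[ 1.1 -5.4 36.1] [-0.0023  0.0011  0.0052]
[ 1.1 -5.5 36.1] [-0.0023  0.0011  0.0052]
[ 1.  -5.6 36.1] [-0.0023  0.0011  0.0052]
```

View pics/w2.png

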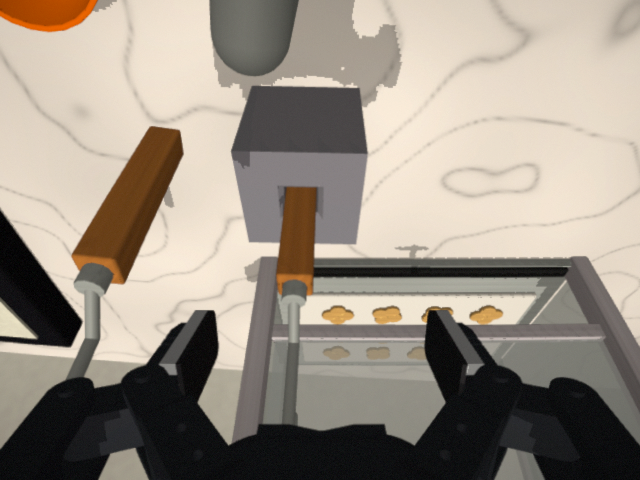

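The arm has run into joint limits: q2 is at -0.336 and q3 at 1.45, and the tool is 20 mm off its target. The lean is too large this close in. I'll back off up and outward with less lean and see whether the joints recover.

```bash
python3 - <<'E'
from h import *
np.set_printoptions(suppress=True,precision=4)
o,p,r=state()
a=[.48,-.2,.36];b=[.64,-.2,.38]; r2=Rt(6,10)
plan(p,r,a,r,3);print();plan(np.array(a),r,b,r2,6)
E
```

```text
[-23.4  -2.  -35.3] [0. 0. 0.]
[-23.4  -2.  -35.3] [0. 0. 0.]
[-23.4  -2.  -35.3] [0. 0. 0.]

[-24.6  -3.   10.5] [-0.0018  0.0588  0.0015]
[-25.1  -2.9   9. ] [-0.0018  0.0588  0.0015]
[-25.6  -2.9   7.5] [-0.0018  0.0588  0.0015]
[-26.   -2.9   6. ] [-0.0018  0.0588  0.0015]
[-26.3  -2.9   4.5] [-0.0018  0.0588  0.0015]
[-26.6  -2.8   2.9] [-0.0018  0.0588  0.0015]
```

Emit:
drive_tool(series=[1,-23,-2,-35,0,0,0,1,-23,-2,-35,0,0,0,1,-23,-2,-35,0,0,0,1,-25,-3,10,0,0.059,0,1,-25,-3,9,0,0.059,0,1,-26,-3,7,0,0.059,0,1,-26,-3,6,0,0.059,0,1,-26,-3,4,0,0.059,0,1,-27,-3,3,0,0.059,0,1,0,0,0,0,0,0])

```text
t: 4.47
eef_pos: [0.5535, -0.1723, 0.4144]
tool_rot: [0.123, -0.052, 0.991, -0.013]
contact_force: [-0.3, 0.1, -1.3]
gripper_width: 1.003
```

```bash
python3 - <<'E'
from h import *
np.set_printoptions(suppress=True,precision=4)
o,p,r=state(); print(o['t'],p,o['q'],(r.inv()*Rt(6,20)).as_rotvec(degrees=True))
E
```

```text
4.475 [ 0.5535 -0.1723  0.4144] [-1.4787 -0.336   1.4523  1.7882  0.3779  1.1602  1.5736] [-2.2344 -6.0195  0.4526]
```

The IK has trapped itself in a bad elbow swivel. The logged joint/pose pairs are enough to fit the arm's kinematics, so I'll do that and plan around it.

```bash
cat > kin.py <<'E'
from h import *
import itertools
from scipy.optimize import least_squares
S=[([-1.248,.4775,.022,1.5555,-.011,1.109,-.083],[.282,.613,.253],[0,.214,.977,-.001]),
([-0.5887,-0.3235,0.9205,2.2197,0.0459,0.6441,2.0053],[0.4381,-0.2138,0.3305],[0.259,-0.046,0.965,0.013]),
([-1.1589,-0.3363,1.4495,2.3258,0.2966,0.3829,1.8073],[0.4724,-0.1937,0.2326],[0.26,-0.057,0.964,0.008]),
([-1.4787,-0.336,1.4523,1.7882,0.3779,1.1602,1.5736],[0.5535,-0.1723,0.4144],[0.123,-0.052,0.991,-0.013])]
def fk(q,sg,b,c,L,u=1):
    A=[R.from_euler('z',b+sg[0]*q[0]),R.from_euler('y',u*q[1]),R.from_euler('z',sg[1]*q[2]),R.from_euler('y',u*q[3]),R.from_euler('z',sg[2]*q[4]),R.from_euler('y',u*q[5]),R.from_euler('z',sg[3]*q[6]+c)]
    r1=A[0]*A[1]; r3=r1*A[2]; r4=r3*A[3]; r5=r4*A[4]; r6=r5*A[5]
    p=np.array([0,0,L[0]])+A[0].apply([L[4],0,0])+r3.apply([L[5],0,L[1]])+r4.apply([L[6],0,0])+r5.apply([L[7],0,L[2]])+r6.apply([L[8],0,L[3]])
    return p,r6*A[6]
if __name__=='__main__':
    np.set_printoptions(suppress=True,precision=4)
    res=[]
    for sg in itertools.product([1,-1],repeat=4):
        def f(x): return np.concatenate([(R.from_quat([k[1],k[2],k[3],k[0]]).inv()*fk(q,sg,x[0],x[1],np.zeros(9))[1]).as_rotvec() for q,p,k in S])
        for b0 in (0,2.4,-2):
            for c0 in (0,2,-2):
                s=least_squares(f,[b0,c0]); res.append((s.cost,sg,s.x))
    res.sort(key=lambda a:a[0]); print(res[:3])
    c,sg,x=res[0]
    def g(L): return np.concatenate([np.concatenate([(fk(q,sg,x[0],x[1],L)[0]-p) for q,p,k in S]),.01*(L[4:])])
    s=least_squares(g,[.35,.4,.4,.25,0,0,0,0,0]); print(s.x,s.fun[:12])
E
python3 kin.py
```

```text
[(np.float64(3.2879364994531743e-06), (-1, -1, -1, -1), array([-0.0012, -4.7128])), (np.float64(3.2879364994531883e-06), (-1, -1, -1, -1), array([-0.0012,  1.5704])), (np.float64(3.2879364994532213e-06), (-1, -1, -1, -1), array([-0.0012,  1.5704]))]
[ 0.2015  0.4552  0.479   0.2258 -0.043  -0.0626 -0.0792  0.014  -0.1028] [-0.0574  0.0194  0.0005 -0.0053  0.0033 -0.0026  0.0041 -0.0028  0.0013
  0.0031  0.0031  0.0008]
```

Orientation fits exactly (all z axes reversed, tool offset π/2). Position needs lateral link offsets, so I'll retrace towards open space and log more samples.

```bash
cat > log.py <<'E'
from h import *; import json
o=bot.get_obs(); open('log.jsonl','a').write(json.dumps([np.array(o[k]).tolist() for k in ('q','eef_pos','tool_rot')])+'\n'); np.set_printoptions(suppress=True,precision=4); print(o['t'],np.array(o['q']),np.array(o['eef_pos']))
E
python3 log.py; python3 - <<'E'
from h import *
np.set_printoptions(suppress=True,precision=4)
o,p,r=state()
plan(p,r,[.56,.25,.38],Rt(-10,5),9)
E
```

```text
4.475 [-1.4787 -0.336   1.4523  1.7882  0.3779  1.1602  1.5736] [ 0.5535 -0.1723  0.4144]
[-4.8 46.7  3.2] [0.0007 0.0179 0.0309]
[-3.4 46.9  3.1] [0.0007 0.0179 0.0309]
[-2.  46.9  3. ] [0.0007 0.0179 0.0309]
[-0.6 47.   3. ] [0.0007 0.0179 0.0309]
[ 0.8 47.   2.9] [0.0007 0.0179 0.0309]
[ 2.2 46.9  2.9] [0.0007 0.0179 0.0309]
[ 3.6 46.9  3. ] [0.0007 0.0179 0.0309]
[ 5.  46.7  3. ] [0.0007 0.0179 0.0309]
[ 6.4 46.5  3.1] [0.0007 0.0179 0.0309]
```

Emit:
drive_tool(series=[1,-5,47,3,0,0.018,0.031,1,-3,47,3,0,0.018,0.031,1,-2,47,3,0,0.018,0.031,1,0,0,0,0,0,0])

```text
t: 4.97
eef_pos: [0.554, -0.0282, 0.4014]
tool_rot: [0.095, -0.008, 0.995, -0.009]
contact_force: [0.9, -0.5, -0.4]
gripper_width: 1.001
```

```bash
python3 log.py
```

```text
4.975 [-1.711  -0.284   1.442   1.825   0.3716  1.1892  1.2278] [ 0.554  -0.0282  0.4014]
```

Emit:
drive_tool(series=[1,-1,47,3,0,0.018,0.031,1,1,47,3,0,0.018,0.031,1,2,47,3,0,0.018,0.031,1,0,0,0,0,0,0])

```text
t: 5.48
eef_pos: [0.5374, 0.1078, 0.3968]
tool_rot: [0.076, 0.039, 0.996, -0.003]
contact_force: [1.3, -0.1, 0.0]
gripper_width: 0.997
```

```bash
python3 log.py
```

```text
5.475 [-2.0324 -0.3357  1.4518  1.8154  0.4458  1.2669  0.8124] [0.5374 0.1078 0.3968]
```

Emit:
drive_tool(series=[1,4,47,3,0,0.018,0.031,1,5,47,3,0,0.018,0.031,1,6,47,3,0,0.018,0.031,1,0,0,0,0,0,0])

```text
t: 5.98
eef_pos: [0.4941, 0.2294, 0.403]
tool_rot: [0.067, 0.085, 0.994, 0.011]
contact_force: [-0.2, -0.6, -0.7]
gripper_width: 1.007
```

```bash
python3 log.py; cat > kin.py <<'E'
from h import *
import json,os
SG=-1
N=[R.from_rotvec]
def chain(q):
    e=lambda a,t:R.from_euler(a,t)
    r=[e('z',-q[0])]
    for a,t in [('y',q[1]),('z',-q[2]),('y',q[3]),('z',-q[4]),('y',q[5]),('z',-q[6]+np.pi/2)]: r.append(r[-1]*e(a,t))
    return r
# unknown offset vectors in frames 1(y),2..6 ; columns of a linear model
def rowsA(q):
    r=chain(q); A=[np.array([[0,0,1.]]).T]
    for k in (1,3,5,6): A.append(r[k].as_matrix() if k!=6 else r[5].as_matrix())
    # frames: after q2(1), after q4(3), after q6(5); plus after q3(2), q5(4)
    M=[r[i].as_matrix() for i in range(6)]
    return np.hstack([np.array([[0,0,1.]]).T]+M)
P0=np.zeros(19); P0[0]=.28; 
for i,z in ((2,.42),(4,.42),(5,.22)): P0[1+3*i+2]=z
def load():
    S=[([-1.248,.4775,.022,1.5555,-.011,1.109,-.083],[.282,.613,.253]),([-0.5887,-0.3235,0.9205,2.2197,0.0459,0.6441,2.0053],[0.4381,-0.2138,0.3305]),([-1.1589,-0.3363,1.4495,2.3258,0.2966,0.3829,1.8073],[0.4724,-0.1937,0.2326])]
    if os.path.exists('log.jsonl'): S+=[(a[0],a[1]) for a in map(json.loads,open('log.jsonl'))]
    return S
def fit(lam=.003):
    S=load(); A=np.vstack([rowsA(q) for q,_ in S]); y=np.concatenate([p for _,p in S])
    x=np.linalg.lstsq(np.vstack([A,lam*np.eye(19)]),np.r_[y,lam*P0],rcond=None)[0]
    return x,A@x-y
X=fit()[0]
def fk(q): return rowsA(q)@X,chain(q)[6]
E
python3 - <<'E'
from kin import *
np.set_printoptions(suppress=True,precision=4)
x,e=fit(); print(x[0],x[1:].reshape(6,3)); print(np.abs(e).max())
E
```

```text
5.975 [-2.2766 -0.3359  1.4527  1.7993  0.4406  1.3014  0.4849] [0.4941 0.2294 0.403 ]
0.2835373149062983 [[ 0.     -0.0155  0.0035]
 [ 0.0001 -0.0155  0.0609]
 [-0.0001 -0.0157  0.4809]
 [-0.0007 -0.0157  0.0262]
 [ 0.0007 -0.0001  0.4462]
 [ 0.0003 -0.0001  0.3049]]
3.0339447892518967e-05
```

The fit residual is 0.03 mm. Now I'll check whether a least-norm IK simulation reproduces the controller, so I can plan paths that undo the swivel.

```bash
cat > sim.py <<'E'
from kin import *
lo=np.array([-2.96,-.336,-1.41,.24,-1.37,.17,-2.96]);hi=np.array([2.96,2.1,1.452,2.44,4.51,1.92,2.96])
def err(q,p,r):
    P,Q=fk(q); return np.r_[p-P,(r*Q.inv()).as_rotvec()]
def jac(q,h=1e-5):
    P,Q=fk(q); J=np.zeros((6,7))
    for i in range(7):
        d=q.copy(); d[i]+=h; p,r=fk(d); J[:3,i]=(p-P)/h; J[3:,i]=(r*Q.inv()).as_rotvec()/h
    return J
def step(q,p,r,it=4,lam=1e-3,bias=None,k=0):
    for _ in range(it):
        J=jac(q); act=np.ones(7,bool); e=err(q,p,r)
        for _ in range(3):
            Ja=J*act; Ji=Ja.T@np.linalg.inv(Ja@Ja.T+lam**2*np.eye(6)); dq=Ji@e
            if bias is not None: dq=dq+(np.eye(7)-Ji@Ja)@(k*(bias-q)*act)
            bad=act&(((q+dq)<lo)|((q+dq)>hi))
            if not bad.any(): break
            act&=~bad
        q=np.clip(q+np.clip(dq,-.2,.2),lo,hi)
    return q
def run(q,rows,p=None,r=None,**k):
    if p is None: p,r=fk(q)
    for w in rows:
        p=p+r.apply(np.array(w[:3])*1e-3); r=r*R.from_rotvec(w[3:]); q=step(q,p,r,**k)
    return q,p,r
E
python3 - <<'E'
from sim import *
np.set_printoptions(suppress=True,precision=3)
q=np.array([-1.248,.4775,.022,1.5555,-.011,1.109,-.083])
v=[(-40,-31,-10),(-39,-33,-8),(-39,-34,-8),(-38,-35,-7),(-37,-37,-6),(-35,-38,-5),(-34,-39,-4),(-33,-40,-3)]
w=[(-4,-46,-1),(-3,-46,-1),(-1,-46,-1),(0,-46,-1),(1,-46,-2),(2,-46,-2),(3,-46,-2),(4,-46,-3),(5,-46,-3),(6,-46,-3)]
rows=[(*a,-.01,-.035,-.036) for a in v]+[(*a,-.006,-.023,-.0235) for a in w]
print(run(q,rows)[0])
for k in (.02,.1,.3):
    print(k,run(q,rows,bias=q,k=k)[0],run(q,rows,bias=(lo+hi)/2,k=k)[0])
print('obs [-0.5887 -0.3235  0.9205  2.2197  0.0459  0.6441  2.0053]')
E
```

```text
[-0.577 -0.313  0.907  2.22   0.027  0.642  2.022]
0.02 [-0.603 -0.327  0.922  2.22   0.059  0.645  1.993] [-0.535 -0.291  0.881  2.219 -0.019  0.639  2.067]
0.1 [-0.615 -0.335  0.928  2.22   0.074  0.647  1.978] [-0.607 -0.329  0.924  2.22   0.063  0.645  1.989]
0.3 [-0.598 -0.324  0.919  2.22   0.052  0.644  1.999] [-0.594 -0.322  0.916  2.22   0.047  0.644  2.004]
obs [-0.5887 -0.3235  0.9205  2.2197  0.0459  0.6441  2.0053]
```

```bash
python3 - <<'E'
from sim import *
from scipy.optimize import least_squares
np.set_printoptions(suppress=True,precision=2)
ring=np.array([.649,-.0424,.335])
def tcp(foot,yaw,lean):
    t=Rt(yaw,lean); return foot+np.array([0,0,.085])-.003*t.as_matrix()[:,2],t
def ringfoot(z,yaw=7.4,dx=0): x=np.array([np.cos(np.radians(yaw)),np.sin(np.radians(yaw)),0]); return ring+[0,0,z]-x*(.038-dx)-[0,0,.190]
T={'home':([.527,-.205,.05],6),'lift':([.527,-.205,.16],6),'ringhi':(ringfoot(.0),7.4),'ringpre':(ringfoot(.0,dx=-.05),7.4),'ringlo':(ringfoot(-.1),7.4)}
for L in (20,25):
  for n,(f,y) in T.items():
    p,t=tcp(np.array(f),y,L); print(L,n)
    for s in (-.8,-.4,0,.4,.8):
        best=None
        for a in (0,-.5,.5):
            q0=np.array([.3-s+a,.3,s,2.,0.,.6,1.5])
            g=least_squares(lambda q:np.r_[err(q,p,t)*10,.0],q0.clip(lo+.01,hi-.01),bounds=(np.where(np.arange(7)==2,s-1e-3,lo),np.where(np.arange(7)==2,s+1e-3,hi))) if lo[2]<s<hi[2] else None
            g.x
            g0=g
            if best is None or g.cost<best.cost: best=g
        if best.cost<1e-8: print('   ',best.x, 'margin',np.minimum(best.x-lo,hi-best.x).min())
# replay from 2.625 
q=np.array([-0.5887,-0.3235,0.9205,2.2197,0.0459,0.6441,2.0053])
q1,p1,r1=run(q,[(7,0,47,0,0,-.003)]*3); print('replay',q1, 'obs -1.16 -.336 1.45 2.33 .30 .38 1.81')
E
```

```text
20 home
    [ 1.    0.46 -0.8   2.1   0.46  0.42  1.59] margin 0.25156092390486207
    [ 0.68  0.37 -0.4   2.12 -0.01  0.36  2.01] margin 0.19138655346488528
    [ 0.34  0.34 -0.    2.14 -0.42  0.37  2.39] margin 0.20191733596990527
    [ 0.01  0.36  0.4   2.16 -0.76  0.43  2.7 ] margin 0.2580540502468689
20 lift
    [ 1.04  0.27 -0.8   2.    0.1   0.63  1.89] margin 0.43669422700841753
    [ 0.7   0.2  -0.4   2.02 -0.11  0.61  2.07] margin 0.4167508681755314
    [ 0.34  0.18  0.    2.05 -0.26  0.62  2.2 ] margin 0.39401481434630137
    [-0.01  0.17  0.4   2.07 -0.39  0.63  2.33] margin 0.3722698872762269
    [-0.35  0.21  0.8   2.09 -0.54  0.67  2.48] margin 0.3547716072649756
20 ringhi
    [ 0.66  0.36 -0.8   1.94  0.4   0.63  1.35] margin 0.4557049503465401
    [ 0.34  0.28 -0.4   1.96  0.14  0.58  1.57] margin 0.405039436296457
    [-0.    0.25 -0.    1.98 -0.08  0.56  1.76] margin 0.3891702796937001
    [-0.34  0.26  0.4   2.01 -0.29  0.57  1.95] margin 0.39612777302590163
    [-0.66  0.32  0.8   2.02 -0.54  0.61  2.18] margin 0.41632329250970335
20 ringpre
    [ 0.71  0.26 -0.8
[... 1889 characters left out ...]
56
    [ 0.02  0.15 -0.    2.15 -0.15  0.42  1.85] margin 0.2472888079286437
    [-0.34  0.15  0.4   2.17 -0.32  0.42  2.  ] margin 0.25425673813879857
    [-0.69  0.18  0.8   2.19 -0.51  0.45  2.19] margin 0.2540956822987783
25 ringlo
    [ 0.65  0.5  -0.8   2.08  0.93  0.38  0.88] margin 0.20834682275246505
    [ 0.34  0.41 -0.4   2.1   0.44  0.24  1.3 ] margin 0.07295365470098975
    [ 0.    0.38 -0.    2.12 -0.27  0.21  1.96] margin 0.03953147975146276
    [-0.32  0.41  0.4   2.15 -0.89  0.28  2.53] margin 0.10827844523828659
    [-0.62  0.5   0.8   2.16 -1.26  0.44  2.86] margin 0.09936578410546693
replay [-0.96 -0.22  1.34  2.35 -0.1   0.37  2.18] obs -1.16 -.336 1.45 2.33 .30 .38 1.81
```

Lean 20–21° with |q3| ≤ 0.4 works everywhere in the job. I'll search in simulation for a safe detour that unwinds q3.

```bash
cat > go.py <<'E'
from sim import *
def path(p0,r0,p1,r1,dmax=.045,amax=.14):
    w=(r0.inv()*r1).as_rotvec(); n=int(max(np.ceil(np.linalg.norm(p1-p0)/dmax),np.ceil(np.linalg.norm(w)/amax),1))
    return [(p0+(p1-p0)*(i+1)/n, r0*R.from_rotvec(w*(i+1)/n)) for i in range(n)]
def follow(q,wps,it=2):
    p,r=fk(q)
    for P,T in wps:
        for a,b in path(p,r,P,T): q=step(q,a,b,it=it)
        p,r=P,T
    return q
E
time python3 - <<'E'
from go import *
np.set_printoptions(suppress=True,precision=3)
q=np.array(json.loads(open('log.jsonl').readlines()[-1])[0]); rng=np.random.default_rng(1)
F=(np.array([.46,-.212,.30]),Rt(6,18)); M=(np.array([.52,.1,.42]),Rt(0,5)); res=[]
import time; t0=time.time()
while time.time()-t0<400 and len(res)<400:
    az=rng.uniform(.5,1.2); rad=rng.uniform(.5,.85); z=rng.uniform(.28,.6); yaw=rng.uniform(-60,90); ln=rng.uniform(-25,20)
    W=(np.array([rad*np.cos(az),rad*np.sin(az),z]),Rt(yaw,ln))
    try:
        a=follow(q,[W]); e=np.abs(err(a,*W)).max(); f=follow(a,[M,F]); ef=np.abs(err(f,*F)).max()
    except Exception: continue
    res.append((abs(f[2]+.1)+50*ef*(ef>.005),rad,az,z,yaw,ln,a,e,f,ef))
res.sort(key=lambda s:s[0])
print(len(res))
for s in res[:6]: print(s[0],np.array(s[1:6]),s[6],round(s[7],3),s[8],round(s[9],4))
E
```

```text
400
1.4047327148663884 [ 0.81   1.193  0.6   83.045  5.037] [-2.642 -0.336  1.447  1.556  0.25   1.454  1.841] 0.328 [-1.087 -0.335  1.305  2.121  0.294  0.827  1.759] 0.0
1.4047488889885895 [ 0.587  0.586  0.411 31.848 -8.902] [-2.389 -0.336  1.452  1.729  0.281  1.569  1.147] 0.085 [-1.087 -0.335  1.305  2.121  0.294  0.827  1.759] 0.0
1.404783547699862 [ 0.536  0.635  0.292 40.171  4.609] [-2.406 -0.336  1.452  2.006  0.399  1.115  1.159] 0.032 [-1.087 -0.335  1.305  2.121  0.294  0.827  1.759] 0.0
1.4048234115555542 [ 0.556  0.972  0.468 79.925 15.921] [-2.538 -0.331  1.235  1.748  0.297  1.233  1.628] 0.0 [-1.087 -0.335  1.305  2.121  0.293  0.827  1.759] 0.0
1.4048262376014018 [ 0.736  0.97   0.466 81.263 -4.307] [-2.549 -0.336  1.452  1.686  0.327  1.497  1.862] 0.267 [-1.087 -0.335  1.305  2.121  0.293  0.827  1.759] 0.0
1.4049151262691915 [ 0.844  0.721  0.446 78.304 10.165] [-2.397 -0.336  1.452  1.674  0.27   1.271  1.973] 0.213 [-1.087 -0.335  1.305  2.121  0.293  0.827  1.759] 0.0
real	1m40.545s
user	1m38.186s
sys	0m0.184s
```

The trap is the q2 sign flip: the arm passed through q2=0. I'll steer in joint space using only motion in the Jacobian's row space, which a least-norm controller follows. The targets are postures with q2>0 and small q3.

```bash
time python3 - <<'E'
from go import *
np.set_printoptions(suppress=True,precision=3)
q0=np.array(json.loads(open('log.jsonl').readlines()[-1])[0])
def greedy(q,qs,n=60,w=np.ones(7)):
    q=q.copy(); tr=[q.copy()]
    for i in range(n):
        J=jac(q); g=w*(qs-q); P=np.linalg.pinv(J,rcond=1e-3)@J
        d=P@g; d*=min(1,.08/np.abs(d).max()); q=np.clip(q+d,lo+.003,hi-.003); tr.append(q.copy())
    return q,np.array(tr)
rng=np.random.default_rng(0); out=[]
for k in range(250):
    qs=np.array([rng.uniform(-2.6,1),rng.uniform(.2,1.2),rng.uniform(-.8,.8),rng.uniform(1.,2.2),rng.uniform(-1.2,1.2),rng.uniform(.4,1.6),rng.uniform(-2.5,2.5)])
    w=np.array([.5,rng.uniform(1,5),rng.uniform(1,5),1,1,1,.5])
    f,tr=greedy(q0,qs,35,w)
    P=np.array([fk(a)[0] for a in tr[::3]]); tz=np.array([fk(a)[1].as_matrix()[2,2] for a in tr[::3]]); bad=((P[:,2]<.25)|(np.hypot(P[:,0],P[:,1])<.3)|((P[:,0]>.58)&(P[:,1]<.25)&(P[:,2]<.5))|(P[:,1]>.75)|(tz>-.3)).any()
    out.append((bad*10+abs(f[2])*(f[1]>0.1)+5*(f[1]<=.1),f,qs,w,P[-1],P[:,2].min(),P[:,0].max(),tz.max()))
out.sort(key=lambda s:s[0])
for s in out[:5]: print(round(s[0],2),s[1],'\n   qs',s[2],s[3],'P',s[4],s[5:])
E
```

```text
0.03 [-2.73   0.209 -0.026  1.936  0.155  0.768  1.301] 
   qs [-2.085  0.214 -0.106  1.915  0.274  0.789  1.086] [0.5   2.938 4.998 1.    1.    1.    0.5  ] P [-0.502  0.303  0.265] (np.float64(0.2651295675044424), np.float64(0.4940748544172192), np.float64(-0.8786399295564146))
0.09 [-2.93   0.154  0.09   1.882  0.176  1.01  -0.83 ] 
   qs [-0.992  0.209 -0.703  1.818  0.462  1.09  -1.362] [0.5   3.653 1.422 1.    1.    1.    0.5  ] P [-0.483  0.261  0.312] (np.float64(0.271293217827567), np.float64(0.4940748544172192), np.float64(-0.8413560972848811))
0.1 [-2.627  0.214  0.098  1.085 -0.53   1.237 -1.494] 
   qs [-0.442  0.228 -0.256  1.    -0.042  1.13  -2.035] [0.5   1.968 4.216 1.    1.    1.    0.5  ] P [-0.653  0.351  0.729] (np.float64(0.40298773178798286), np.float64(0.4940748544172192), np.float64(-0.7059360197488322))
0.12 [-1.558  0.433  0.117  1.433 -0.477  1.25   2.501] 
   qs [ 0.597  0.426 -0.601  1.346  0.207  1.065  1.549] [0.5   3.242 2.154 1.    1.    1.    0.5  ] P [-0.059  0.705  0.365] (np.float64(0.28702466266513865), np.float64(0.4940748544172192), np.float64(-0.8236485484124376))
0.13 [-2.957  0.326  0.125  1.821  0.671  1.337 -0.384] 
   qs [-2.253  0.306 -0.156  1.796  0.768  1.425 -0.566] [0.5   4.921 1.558 1.    1.    1.    0.5  ] P [-0.409  0.386  0.32 ] (np.float64(0.31187216834710224), np.float64(0.4940748544172192), np.float64(-0.7156533624449766))
real	0m40.037s
user	0m39.590s
sys	0m0.215s
```

```bash
cat > srch.py <<'E'
from go import *
import time,sys,pickle
np.set_printoptions(suppress=True,precision=3)
s,t=cam('scene'),cam('top')
print('stand base',onplane(s,(410,108),0),onplane(t,(55,310),0),'red top',tri(s,(431,20),t,(2,312)))
st=onplane(t,(55,310),0)[:2]
q0=np.array(bot.get_obs()['q'])
F=(np.array([.47,-.21,.30]),Rt(6,20)); M=(np.array([.50,.1,.36]),Rt(-5,5))
rng=np.random.default_rng(3); out=[]; t0=time.time()
while time.time()-t0<380:
    qs=np.array([rng.uniform(-2.6,1.5),rng.uniform(.2,1.4),rng.uniform(-1.2,.6),rng.uniform(.8,2.2),rng.uniform(-1.2,1.2),rng.uniform(.4,1.8),rng.uniform(-2.5,2.5)])
    w=np.array([rng.uniform(0,2),rng.uniform(1,5),rng.uniform(1,5),1,1,1,.5]); q=q0.copy(); tr=[q]; ok=True
    for i in range(35):
        J=jac(q); d=np.linalg.pinv(J,rcond=1e-3)@J@(w*(qs-q)); d*=min(1,.08/np.abs(d).max()); q=np.clip(q+d,lo+.003,hi-.003); tr.append(q)
        P,T=fk(q); z=T.as_matrix()[:,2]; B=P-.15*z
        if P[2]<.27 or np.hypot(*P[:2])<.3 or (P[0]>.57 and P[1]<.3 and P[2]<.5) or z[2]>-.4 or P[1]>.75 or min(np.hypot(*(P[:2]-st)),np.hypot(*(B[:2]-st)))<.15: ok=False;break
        if q[1]>.12 and abs(q[2])<.4: break
    if not ok or q[1]<.1 or abs(q[2])>.5: continue
    f=follow(q,[M,F]); ef=np.abs(err(f,*F)).max()
    out.append((abs(f[2]+.1)+20*ef,len(tr),q,P,f,ef,tr))
out.sort(key=lambda s:s[0]); print(len(out))
for o in out[:6]: print(round(o[0],3),o[1],o[2],o[3],'->',o[4],round(o[5],4))
pickle.dump([o for o in out[:6]],open('out.pkl','wb'))
E
python3 srch.py
```

```text
stand base [0.296 0.673 0.   ] [0.3   0.664 0.   ] red top (array([0.347, 0.587, 0.373]), np.float64(0.025527782778209607))
693
0.194 18 [-2.957  0.157  0.103  1.842  0.398  1.028  0.553] [-0.492  0.315  0.344] -> [ 0.311  0.028  0.088  2.081 -0.251  0.74   2.235] 0.0003
0.231 15 [-2.939  0.26   0.35   1.906  0.419  1.397  0.42 ] [-0.275  0.378  0.309] -> [ 0.27   0.026  0.13   2.083 -0.252  0.74   2.236] 0.0
0.238 18 [-2.957  0.133  0.106  1.848  0.309  1.28   0.204] [-0.414  0.28   0.347] -> [ 0.263  0.026  0.137  2.084 -0.253  0.74   2.237] 0.0
0.273 20 [-2.772  0.188  0.007  1.853  0.444  1.158 -0.294] [-0.414  0.36   0.325] -> [ 0.228  0.024  0.173  2.086 -0.254  0.74   2.238] 0.0
0.299 18 [-2.956  0.146  0.265  1.989 -0.44   0.939 -0.164] [-0.487  0.185  0.286] -> [ 0.203  0.023  0.198  2.087 -0.255  0.74   2.239] 0.0
0.327 15 [-2.933  0.478  0.367  1.563  0.044  1.486  0.492] [-0.448  0.353  0.295] -> [ 0.175  0.021  0.227  2.089 -0.255  0.74   2.24 ] 0.0
```

The "stand" overlaps the arm's start pose, so it may be part of the arm. A fresh scene picture will settle it.

```bash
python3 - <<'E'
from h import *
a=cam('scene')['pixels'];b=cam('top')['pixels']
im=np.vstack([a,b]); im=cv2.resize(np.hstack([a,b]),(800,300)); cv2.imwrite('pics/now1.png',np.clip(im*1.5,0,255).astype('uint8'))
E
```

```text
(no output)
```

View pics/now1.png

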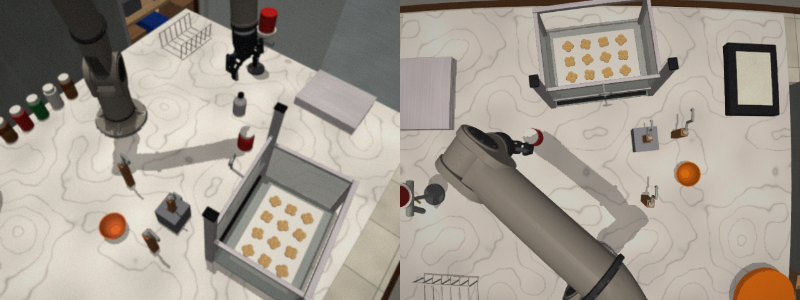

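The stand is real, at about (0.30,0.66) and up to about 0.4 m tall, so I'll avoid it. I'm searching again, this time returning on an arc above it at z=0.5.

```bash
cat > srch2.py <<'E'
from go import *
import time,pickle
np.set_printoptions(suppress=True,precision=3)
st=np.array([.3,.664]); q0=np.array(bot.get_obs()['q'])
F=(np.array([.47,-.21,.30]),Rt(6,20)); H=(np.array([.525,-.205,.138]),Rt(6,20))
def polar(r,a,z,lean=0): return (np.array([r*np.cos(a),r*np.sin(a),z]),Rt(np.degrees(a)+6,lean))
def ret(a0,r,z):
    n=int(np.ceil(abs(a0+.4)/.3)); return [polar(r,a,z) for a in np.linspace(a0,-.4,n+1)]+[F]
def bad(q):
    P,T=fk(q); z=T.as_matrix()[:,2]; B=P-.15*z
    return P[2]<.28 or np.hypot(*P[:2])<.33 or (P[0]>.55 and P[1]<.3 and P[2]<.5) or z[2]>-.5 or (P[2]<.47 and min(np.hypot(*(P[:2]-st)),np.hypot(*(B[:2]-st)))<.2)
if __name__=='__main__':
    rng=np.random.default_rng(5); out=[]; t0=time.time()
    while time.time()-t0<460:
        qs=np.array([rng.uniform(-2.6,1.5),rng.uniform(.2,1.4),rng.uniform(-1.4,.6),rng.uniform(.8,2.2),rng.uniform(-1.2,1.2),rng.uniform(.4,1.8),rng.uniform(-2.5,2.5)])
        w=np.array([rng.uniform(0,2),rng.uniform(1,5),rng.uniform(1,5),1,1,1,.5]); q=q0.copy(); tr=[q]; ok=True; stop=rng.uniform(-.8,.4)
        for i in range(30):
            J=jac(q); d=np.linalg.pinv(J,rcond=1e-3)@J@(w*(qs-q)); d*=min(1,.1/np.abs(d).max()); q=np.clip(q+d,lo+.003,hi-.003); tr.append(q)
            if bad(q): ok=False;break
            if q[1]>.15 and q[2]<stop: break
        if not ok or q[1]<.1 or q[2]>.4: continue
        P=fk(q)[0]; a=np.arctan2(P[1],P[0]); a+= 2*np.pi*(a<-2.2)
        r=rng.uniform(.5,.7); 
        f=follow(q,ret(a,r,.5),it=1); h=follow(f,[H],it=1); eh=np.abs(err(h,*H)).max()
        out.append((abs(h[2]+.2)+20*eh,len(tr),a,r,q,P,f,h,eh,tr))
    out.sort(key=lambda s:s[0]); print(len(out))
    for o in out[:6]: print(round(o[0],3),o[1],round(o[2],2),round(o[3],2),o[4],o[5],'->',o[6],o[7],round(o[8],4))
    pickle.dump(out[:6],open('out.pkl','wb'))
E
python3 srch2.py
```

```text
713
0.033 24 3.68 0.62 [-2.957  0.175 -0.704  1.874 -0.315  0.894  0.59 ] [-0.48  -0.284  0.343] -> [ 0.557  0.033 -0.168  2.071 -0.214  0.734  2.193] [ 0.51   0.346 -0.2    2.136 -0.224  0.357  2.205] 0.0016
0.073 23 3.58 0.66 [-2.957  0.163 -0.735  1.761 -0.012  0.902  1.044] [-0.547 -0.257  0.391] -> [ 0.511  0.033 -0.12   2.073 -0.222  0.735  2.202] [ 0.478  0.343 -0.161  2.138 -0.263  0.358  2.241] 0.0017
0.081 26 3.61 0.64 [-2.949  0.15  -0.483  1.323 -0.733  1.334  0.089] [-0.566 -0.284  0.678] -> [ 0.626  0.039 -0.237  2.066 -0.213  0.735  2.195] [ 0.554  0.35  -0.252  2.133 -0.17   0.356  2.156] 0.0015
0.091 26 3.56 0.65 [-2.957  0.167 -0.951  1.218  0.518  1.073 -0.732] [-0.665 -0.294  0.73 ] -> [ 0.639  0.04  -0.251  2.065 -0.212  0.735  2.193] [ 0.563  0.351 -0.263  2.133 -0.159  0.356  2.146] 0.0014
0.111 23 3.57 0.65 [-2.957  0.165 -0.594  1.691 -0.321  1.101 -0.175] [-0.528 -0.243  0.423] -> [ 0.468  0.03  -0.076  2.075 -0.225  0.736  2.205] [ 0.448  0.341 -0.125  2.141 -0.298  0.36   2.274] 0.0018
0.138 26 3.29 0.63 [-2.783  0.419 -0.684  1.329 -0.052  0.563 -0.98 ] [-0.87  -0.127  0.556] -> [ 0.438  0.028 -0.045  2.077 -0.227  0.736  2.207] [ 0.427  0.34  -0.101  2.142 -0.322  0.361  2.296] 0.0019
```

```bash
cat > rows.py <<'E'
from srch2 import *
def prt(poses):
    """poses list of (p,R): print rounded rows, accumulating rounding away"""
    p,r=poses[0]; s=[]
    for P,T in poses[1:]:
        d=np.round(r.inv().apply(P-p)*1e3); w=np.round((r.inv()*T).as_rotvec(),3)
        s.append(f"[{', '.join(f'{v:g}' for v in [*(d+0.),*(w+0.)])}]"); p=p+r.apply(d*1e-3); r=r*R.from_rotvec(w)
    print('\n'.join(s))
E
python3 - <<'E'
from rows import *
o=pickle.load(open('out.pkl','rb'))[1]; tr=o[-1]
print(np.array([fk(q)[0] for q in tr[::3]])); print(np.array(tr[::4])[:,1:4])
prt([fk(q) for q in tr])
E
```

```text
[[ 0.496  0.226  0.403]
 [ 0.4    0.359  0.455]
 [ 0.249  0.464  0.498]
 [ 0.019  0.514  0.53 ]
 [-0.258  0.443  0.531]
 [-0.471  0.245  0.488]
 [-0.555  0.055  0.42 ]
 [-0.563 -0.18   0.386]]
[[-0.337  1.455  1.799]
 [-0.275  1.055  1.793]
 [-0.256  0.655  1.787]
 [-0.178  0.255  1.785]
 [-0.031 -0.143  1.784]
 [ 0.115 -0.539  1.774]]
[34, 44, -23, -0.04, -0.029, -0.107]
[31, 43, -20, -0.036, -0.025, -0.101]
[31, 42, -18, -0.034, -0.022, -0.1]
[33, 45, -19, -0.036, -0.022, -0.105]
[36, 48, -20, -0.039, -0.022, -0.113]
[38, 52, -21, -0.042, -0.023, -0.123]
[42, 57, -21, -0.046, -0.021, -0.132]
[46, 61, -22, -0.05, -0.021, -0.143]
[48, 66, -23, -0.055, -0.018, -0.152]
[52, 71, -23, -0.058, -0.015, -0.163]
[56, 75, -23, -0.064, -0.011, -0.173]
[59, 81, -22, -0.07, -0.007, -0.184]
[63, 85, -22, -0.076, 0, -0.194]
[66, 91, -20, -0.084, 0.008, -0.205]
[41, 63, -2, -0.051, 0.019, -0.137]
[38, 59, 3, -0.055, 0.03, -0.127]
[38, 62, 5, -0.067, 0.037, -0.13]
[38, 66, 5, -0.082, 0.044, -0.133]
[37, 69, 6, -0.097, 0.046, -0.134]
[36, 71, 5, -0.109, 0.045, -0.135]
[32, 74, 4, -0.121, 0.038, -0.135]
[28, 74, 3, -0.125, 0.029, -0.131]
```

```bash
python3 - <<'E'
from rows import *
o=pickle.load(open('out.pkl','rb'))[1]; tr=np.array(o[-1]); q0=np.array(bot.get_obs()['q']); tr[0]=q0
P=np.array([fk(q)[0] for q in tr]); s=np.r_[0,np.cumsum(np.linalg.norm(np.diff(P,axis=0),axis=1))]
n=int(np.ceil(s[-1]/.058)); u=np.linspace(0,s[-1],n+1)
qq=np.array([np.interp(u,s,tr[:,i]) for i in range(7)]).T
np.save('qq.npy',qq); print(n); prt([fk(q) for q in qq])
E
```

```text
30
[32, 42, -22, -0.038, -0.028, -0.102]
[32, 43, -20, -0.037, -0.025, -0.103]
[32, 44, -19, -0.035, -0.023, -0.103]
[32, 44, -19, -0.036, -0.022, -0.103]
[33, 44, -18, -0.035, -0.02, -0.103]
[32, 45, -17, -0.035, -0.019, -0.104]
[32, 44, -17, -0.036, -0.017, -0.103]
[32, 45, -16, -0.036, -0.016, -0.103]
[32, 45, -16, -0.036, -0.015, -0.103]
[31, 46, -15, -0.037, -0.012, -0.103]
[32, 46, -15, -0.037, -0.011, -0.103]
[32, 45, -14, -0.037, -0.01, -0.104]
[31, 47, -13, -0.038, -0.007, -0.103]
[32, 46, -13, -0.039, -0.006, -0.103]
[31, 47, -12, -0.039, -0.003, -0.103]
[32, 47, -11, -0.04, -0.002, -0.104]
[31, 47, -11, -0.04, 0, -0.103]
[31, 48, -9, -0.042, 0.003, -0.103]
[31, 47, -9, -0.042, 0.003, -0.104]
[31, 49, -5, -0.04, 0.011, -0.104]
[31, 48, 1, -0.041, 0.018, -0.105]
[29, 49, 2, -0.046, 0.025, -0.103]
[30, 50, 5, -0.053, 0.03, -0.102]
[28, 49, 4, -0.06, 0.032, -0.101]
[27, 51, 5, -0.067, 0.034, -0.1]
[26, 51, 6, -0.072, 0.033, -0.098]
[25, 52, 4, -0.079, 0.032, -0.097]
[23, 52, 4, -0.085, 0.029, -0.096]
[21, 54, 4, -0.088, 0.025, -0.096]
[18, 54, 3, -0.091, 0.021, -0.095]
```

Emit:
drive_tool(series=[1,32,42,-22,-0.038,-0.028,-0.102,1,32,43,-20,-0.037,-0.025,-0.103,1,32,44,-19,-0.035,-0.023,-0.103,1,32,44,-19,-0.036,-0.022,-0.103,1,33,44,-18,-0.035,-0.02,-0.103,1,32,45,-17,-0.035,-0.019,-0.104,1,32,44,-17,-0.036,-0.017,-0.103,1,32,45,-16,-0.036,-0.016,-0.103,1,32,45,-16,-0.036,-0.015,-0.103,1,31,46,-15,-0.037,-0.012,-0.103])

```text
t: 7.42
eef_pos: [0.0437, 0.5146, 0.5275]
tool_rot: [0.17, -0.425, 0.879, 0.132]
contact_force: [-0.4, 0.0, 0.4]
gripper_width: 1.001
```

```bash
python3 log.py; python3 -c "
from rows import *
qq=np.load('qq.npy'); print(qq[10],fk(qq[10])[0])"
```

```text
7.425 [-2.4759 -0.2379  0.5694  1.7839  0.4523  1.2659  0.4979] [0.0437 0.5146 0.5275]
[-2.501 -0.247  0.585  1.787  0.463  1.273  0.486] [0.045 0.513 0.527]
```

The controller follows the model closely (q3 is down to 0.57). Continuing.

Emit:
drive_tool(series=[1,32,46,-15,-0.037,-0.011,-0.103,1,32,45,-14,-0.037,-0.01,-0.104,1,31,47,-13,-0.038,-0.007,-0.103,1,32,46,-13,-0.039,-0.006,-0.103,1,31,47,-12,-0.039,-0.003,-0.103,1,32,47,-11,-0.04,-0.002,-0.104,1,31,47,-11,-0.04,0,-0.103,1,31,48,-9,-0.042,0.003,-0.103,1,31,47,-9,-0.042,0.003,-0.104,1,31,49,-5,-0.04,0.011,-0.104])

```text
t: 8.68
eef_pos: [-0.4516, 0.2736, 0.4975]
tool_rot: [-0.141, 0.825, -0.513, -0.189]
contact_force: [0.1, 1.2, 0.1]
gripper_width: 1.003
```

Emit:
drive_tool(series=[1,31,48,1,-0.041,0.018,-0.105,1,29,49,2,-0.046,0.025,-0.103,1,30,50,5,-0.053,0.03,-0.102,1,28,49,4,-0.06,0.032,-0.101,1,27,51,5,-0.067,0.034,-0.1,1,26,51,6,-0.072,0.033,-0.098,1,25,52,4,-0.079,0.032,-0.097,1,23,52,4,-0.085,0.029,-0.096,1,21,54,4,-0.088,0.025,-0.096,1,18,54,3,-0.091,0.021,-0.095,1,0,0,0,0,0,0])

```text
t: 10.05
eef_pos: [-0.5468, -0.2591, 0.3909]
tool_rot: [0.143, 0.982, -0.002, -0.122]
contact_force: [0.1, 0.2, -0.6]
gripper_width: 1.002
```

```bash
python3 log.py; python3 - <<'E'
from rows import *
q=np.array(bot.get_obs()['q']); p,r=fk(q); a=np.arctan2(p[1],p[0])%(2*np.pi)
A=ret(a,.62,.5)[1:-1]; A[-1]=polar(.55,-.4,.45,10)
# sample path, report q at ends
pos=[(p,r)]
for W in A: pos+=path(*pos[-1],*W,dmax=.055,amax=.15)
k=q; n=0
for i,W in enumerate(pos[1:]): 
    k=step(k,*W,it=2)
    if i%5==4: print(i+1,k,W[0],np.abs(err(k,*W)).max().round(4))
print(len(pos)-1,k); prt(pos)
E
```

```text
10.05 [-2.9345  0.167  -0.7632  1.7596 -0.0074  0.9023  1.0423] [-0.5468 -0.2591  0.3909]
5 [-2.858  0.326 -0.66   1.287  0.198  1.594  1.416] [-0.613 -0.054  0.5  ] 0.0
10 [-2.596  0.301 -0.519  1.297  0.147  1.581  1.454] [-0.592  0.163  0.5  ] 0.0
15 [-2.346  0.286 -0.37   1.301  0.102  1.573  1.49 ] [-0.499  0.36   0.5  ] 0.0
20 [-2.103  0.281 -0.216  1.298  0.06   1.569  1.525] [-0.345  0.515  0.5  ] 0.0
25 [-1.862  0.263 -0.061  1.318  0.016  1.561  1.56 ] [-0.143  0.598  0.5  ] 0.0
30 [-1.625  0.256  0.097  1.331 -0.024  1.556  1.595] [0.074 0.609 0.5  ] 0.0
35 [-1.387  0.26   0.256  1.336 -0.065  1.554  1.632] [0.283 0.547 0.5  ] 0.0
40 [-1.143  0.276  0.414  1.332 -0.11   1.556  1.672] [0.459 0.417 0.5  ] 0.0
45 [-0.901  0.278  0.566  1.351 -0.148  1.554  1.708] [0.571 0.23  0.5  ] 0.0
50 [-0.648  0.293  0.713  1.362 -0.19   1.556  1.749] [0.614 0.016 0.5  ] 0.0
55 [-0.564  0.089  0.855  1.648 -0.073  1.304  1.646] [ 0.534 -0.178  0.463] 0.0
56 [-0.556  0.017  0.876  1.727 -0.018  1.229  1.599]
[-24, -32, -33, 0.063, 0.07, -0.066]
[-20, -35, -32, 0.064, 0.071, -0.066]
[-14, 
[... 723 characters left out ...]
1]
[5, -44, 0, 0, 0, 0.072]
[1, -44, 0, 0, 0, 0.071]
[11, -42, 0, 0, 0, 0.071]
[8, -44, 0, 0, 0, 0.071]
[4, -43, 0, 0, 0, 0.071]
[2, -44, 0, 0, 0, 0.071]
[10, -43, 0, 0, 0, 0.071]
[8, -43, 0, 0, 0, 0.072]
[5, -44, 0, 0, 0, 0.071]
[1, -44, 0, 0, 0, 0.071]
[11, -43, 0, 0, 0, 0.071]
[8, -43, 0, 0, 0, 0.071]
[4, -43, 0, 0, 0, 0.071]
[2, -44, 0, 0, 0, 0.071]
[10, -43, 0, 0, 0, 0.072]
[8, -43, 0, 0, 0, 0.071]
[5, -44, 0, 0, 0, 0.071]
[1, -44, 0, 0, 0, 0.071]
[11, -43, 0, 0, 0, 0.071]
[8, -43, 0, 0, 0, 0.071]
[4, -44, 0, 0, 0, 0.071]
[2, -44, 0, 0, 0, 0.072]
[27, -36, 13, 0.006, -0.043, 0.071]
[25, -37, 11, 0.006, -0.043, 0.07]
[22, -40, 11, 0.007, -0.044, 0.071]
[20, -40, 10, 0.006, -0.043, 0.071]
```

q3 drifts up on the way back. Sweeping with the arm stretched, once past the rear, should stop that. I'll simulate it.

```bash
cat > ret.py <<'E'
from rows import *
def sw(k,pos,r_mid,a_ext,zz,yk,lean_end=18):
    A=[]; a0=np.arctan2(pos[-1][0][1],pos[-1][0][0])%(2*np.pi)
    for a in np.linspace(a0,-.4,24)[1:]:
        f=np.clip((a_ext-a)/.6,0,1); A.append((lambda r,z:(np.array([r*np.cos(a),r*np.sin(a),z]),Rt(np.degrees(a)*yk+6,0)))(.62+(r_mid-.62)*f,.5+(zz-.5)*f))
    A.append((np.array([.56,-.22,.42]),Rt(6,10))); A.append((np.array([.47,-.21,.30]),Rt(6,20)))
    for W in A: pos=pos+path(*pos[-1],*W,dmax=.058,amax=.17)
    tr=[]
    for W in pos[1:]: k=step(k,*W,it=2); tr.append(k)
    return pos,np.array(tr)
E
python3 - <<'E'
from ret import *
q=np.array(bot.get_obs()['q']); P0=[fk(q)]
for r_mid in (.7,.78,.84):
  for a_ext in (2.2,3.6):
    for zz in (.5,.55):
      for yk in (1,.5):
        pos,tr=sw(q,P0,r_mid,a_ext,zz,yk); e=max(np.abs(err(a,*b)).max() for a,b in zip(tr,pos[1:]))
        print(r_mid,a_ext,zz,yk,len(tr),tr[-1],'err',e.round(3))
E
```

```text
0.7 2.2 0.5 1 67 [-0.151  0.005  0.56   2.105 -0.255  0.742  2.247] err 0.0
0.7 2.2 0.5 0.5 72 [ 0.2    0.022  0.201  2.087 -0.254  0.74   2.239] err 0.0
0.7 2.2 0.55 1 68 [-0.117  0.006  0.525  2.104 -0.256  0.741  2.247] err 0.001
0.7 2.2 0.55 0.5 73 [ 0.238  0.024  0.162  2.085 -0.253  0.74   2.237] err 0.001
0.7 3.6 0.5 1 75 [ 0.021  0.013  0.384  2.097 -0.257  0.741  2.244] err 0.0
0.7 3.6 0.5 0.5 80 [ 0.429  0.034 -0.033  2.074 -0.244  0.739  2.228] err 0.0
0.7 3.6 0.55 1 76 [ 0.106  0.018  0.296  2.092 -0.256  0.741  2.242] err 0.001
0.7 3.6 0.55 0.5 81 [ 0.517  0.039 -0.124  2.069 -0.238  0.739  2.222] err 0.001
0.78 2.2 0.5 1 70 [ 0.033  0.014  0.372  2.096 -0.257  0.741  2.244] err 0.001
0.78 2.2 0.5 0.5 75 [ 0.416  0.033 -0.02   2.075 -0.245  0.739  2.228] err 0.001
0.78 2.2 0.55 1 70 [ 0.115  0.018  0.288  2.092 -0.256  0.741  2.242] err 0.006
0.78 2.2 0.55 0.5 75 [ 0.493  0.037 -0.1    2.07  -0.24   0.739  2.224] err 0.007
0.78 3.6 0.5 1 77 [ 0.46   0.036 -0.066  2.072 -0.242  0.739  2.226] err 0.001
0.78 3.6 0.5 0.5 82 [ 0.914  0.066 -0.532  2.047 -0.193  0.737  2.186] err 0.001
0.78 3.6 0.55 1 77 [ 0.473  0.036 -0.078  2.072 -0.241  0.739  2.225] err 0.007
0.78 3.6 0.55 0.5 82 [ 0.731  0.052 -0.343  2.057 -0.218  0.738  2.206] err 0.007
0.84 2.2 0.5 1 71 [ 0.26   0.025  0.139  2.084 -0.252  0.74   2.236] err 0.007
0.84 2.2 0.5 0.5 76 [ 0.625  0.045 -0.235  2.063 -0.229  0.738  2.215] err 0.007
0.84 2.2 0.55 1 71 [ 0.145  0.019  0.257  2.09  -0.256  0.74   2.241] err 0.032
0.84 2.2 0.55 0.5 76 [ 0.232  0.024  0.168  2.085 -0.253  0.74   2.237] err 0.184
0.84 3.6 0.5 1 78 [ 0.608  0.044 -0.217  2.064 -0.231  0.739  2.216] err 0.007
0.84 3.6 0.5 0.5 83 [ 0.88   0.063 -0.497  2.049 -0.198  0.737  2.19 ] err 0.008
0.84 3.6 0.55 1 78 [ 0.46   0.036 -0.065  2.072 -0.242  0.739  2.226] err 0.256
0.84 3.6 0.55 0.5 83 [-0.068  0.009  0.475  2.101 -0.256  0.741  2.246] err 0.172
```

Chosen: r=0.78, extending from azimuth 2.2, half-yaw. It ends at q3≈-0.02.

```bash
python3 - <<'E'
from ret import *
q=np.array(bot.get_obs()['q']); pos,tr=sw(q,[fk(q)],.78,2.2,.5,.5)
np.save('tr.npy',tr); prt(pos)
d=np.abs(np.diff(tr,axis=0)).max(0)/.125; print(d, np.array([p for p,_ in pos[::8]]))
E
```

```text
[-9, -7, -13, 0.045, 0.002, 0.146]
[-9, -6, -12, 0.045, 0.002, 0.145]
[-11, -5, -13, 0.045, 0.002, 0.146]
[-11, -4, -12, 0.045, 0.001, 0.146]
[-12, -3, -12, 0.046, 0.002, 0.145]
[-12, -2, -12, 0.045, 0.002, 0.146]
[-12, 0, -12, 0.045, 0.002, 0.146]
[-12, 0, -12, 0.045, 0.002, 0.145]
[-12, 2, -12, 0.045, 0.002, 0.146]
[-53, -3, 0, 0, 0, 0.043]
[-54, -1, 0, 0, 0, 0.043]
[-53, -7, 0, 0, 0, 0.044]
[-53, -6, 0, 0, 0, 0.043]
[-53, -12, 0, 0, 0, 0.043]
[-52, -10, 0, 0, 0, 0.044]
[-51, -17, 0, 0, 0, 0.043]
[-52, -14, 0, 0, 0, 0.043]
[-49, -21, 0, 0, 0, 0.044]
[-50, -19, 0, 0, 0, 0.043]
[-48, -25, 0, 0, 0, 0.043]
[-48, -23, 0, 0, 0, 0.043]
[-45, -29, 0, 0, 0, 0.044]
[-47, -27, 0, 0, 0, 0.043]
[-38, -11, 0, 0, 0, 0.029]
[-39, -10, 0, 0, 0, 0.029]
[-40, -8, 0, 0, 0, 0.029]
[-39, -16, 0, 0, 0, 0.029]
[-40, -15, 0, 0, 0, 0.028]
[-41, -13, 0, 0, 0, 0.029]
[-39, -22, 0, 0, 0, 0.029]
[-41, -20, 0, 0, 0, 0.029]
[-41, -19, 0, 0, 0, 0.029]
[-32, -31, 0, 0, 0, 0.029]
[-33, -30, 0, 0, 0, 0.029]
[-34, -29, 0, 0, 0, 0.029]
[-24, -38, 0, 0, 0, 0.028]
[-25, -38, 0, 0, 0, 0.029]
[-27, -36, 0, 0, 0, 0.029]
[-2
[... 587 characters left out ...]
, 0, 0, 0.029]
[4, -45, 0, 0, 0, 0.029]
[9, -44, 0, 0, 0, 0.029]
[9, -44, 0, 0, 0, 0.029]
[7, -45, 0, 0, 0, 0.029]
[14, -43, 0, 0, 0, 0.028]
[12, -43, 0, 0, 0, 0.029]
[11, -44, 0, 0, 0, 0.029]
[41, 17, 20, -0.005, -0.043, -0.05]
[42, 20, 19, -0.004, -0.044, -0.05]
[41, 21, 16, -0.004, -0.043, -0.049]
[40, 23, 15, -0.005, -0.044, -0.05]
[36, 6, 34, 0, -0.058, 0]
[38, 6, 33, 0, -0.058, 0]
[40, 7, 29, 0, -0.058, 0]
[0.622 1.108 0.234 2.071 0.648 1.297 1.368] [[-0.547 -0.259  0.391]
 [-0.592 -0.175  0.488]
 [-0.583  0.204  0.5  ]
 [-0.34   0.534  0.5  ]
 [-0.082  0.755  0.5  ]
 [ 0.27   0.729  0.5  ]
 [ 0.566  0.533  0.5  ]
 [ 0.747  0.225  0.5  ]
 [ 0.766 -0.131  0.5  ]
 [ 0.56  -0.22   0.42 ]]
```

Emit:
drive_tool(series=[1,-9,-7,-13,0.045,0.002,0.146,1,-9,-6,-12,0.045,0.002,0.145,1,-11,-5,-13,0.045,0.002,0.146,1,-11,-4,-12,0.045,0.001,0.146,1,-12,-3,-12,0.046,0.002,0.145,1,-12,-2,-12,0.045,0.002,0.146,1,-12,0,-12,0.045,0.002,0.146,1,-12,0,-12,0.045,0.002,0.145,1,-12,2,-12,0.045,0.002,0.146,1,-53,-3,0,0,0,0.043,1,-54,-1,0,0,0,0.043,1,-53,-7,0,0,0,0.044])

```text
t: 11.55
eef_pos: [-0.6183, 0.0006, 0.4998]
tool_rot: [-0.001, 0.742, -0.671, -0.001]
contact_force: [-1.4, 0.5, 0.7]
gripper_width: 0.998
```

Emit:
drive_tool(series=[1,-53,-6,0,0,0,0.043,1,-53,-12,0,0,0,0.043,1,-52,-10,0,0,0,0.044,1,-51,-17,0,0,0,0.043,1,-52,-14,0,0,0,0.043,1,-49,-21,0,0,0,0.044,1,-50,-19,0,0,0,0.043,1,-48,-25,0,0,0,0.043,1,-48,-23,0,0,0,0.043,1,-45,-29,0,0,0,0.044,1,-47,-27,0,0,0,0.043])

```text
t: 12.92
eef_pos: [-0.3589, 0.5065, 0.5009]
tool_rot: [0.001, -0.562, 0.827, 0.0]
contact_force: [-0.1, 0.5, 0.3]
gripper_width: 1.001
```

```bash
python3 log.py; python3 - <<'E'
from h import *
np.set_printoptions(suppress=True,precision=4)
print(np.load('tr.npy')[22])
s,t=cam('scene'),cam('top')
for z in (0,.1,.2,.3,.4,.5): print(z,proj(s,[.3,.664,z]).round(0),proj(t,[.3,.664,z]).round(0))
for z in (.2,.3,.4): print(z,onplane(s,(428,50),z),onplane(t,(2,312),z))
E
```

```text
12.925 [-1.9579  0.3056 -0.4593  1.2817  0.1364  1.5842  0.3688] [-0.3589  0.5065  0.5009]
[-1.9451  0.3099 -0.4919  1.2821  0.1445  1.5843  0.3597]
0 [[409. 110.]] [[ 55. 310.]]
0.1 [[413.  85.]] [[ 35. 315.]]
0.2 [[418.  57.]] [[ 12. 320.]]
0.3 [[423.  26.]] [[-15. 325.]]
0.4 [[428.  -8.]] [[-46. 332.]]
0.5 [[435. -47.]] [[-83. 340.]]
0.2 [0.3035 0.7119 0.2   ] [0.3163 0.6886 0.2   ]
0.3 [0.3689 0.5836 0.3   ] [0.3288 0.6243 0.3   ]
0.4 [0.4344 0.4554 0.4   ] [0.3414 0.5599 0.4   ]
```

The stand's top is at about 0.33 m, so z=0.5 clears it. Continuing.

Emit:
drive_tool(series=[1,-38,-11,0,0,0,0.029,1,-39,-10,0,0,0,0.029,1,-40,-8,0,0,0,0.029,1,-39,-16,0,0,0,0.029,1,-40,-15,0,0,0,0.028,1,-41,-13,0,0,0,0.029,1,-39,-22,0,0,0,0.029,1,-41,-20,0,0,0,0.029,1,-41,-19,0,0,0,0.029,1,-32,-31,0,0,0,0.029,1,-33,-30,0,0,0,0.029,1,-34,-29,0,0,0,0.029])

```text
t: 14.52
eef_pos: [0.0567, 0.778, 0.5011]
tool_rot: [0.001, -0.413, 0.911, -0.0]
contact_force: [0.0, 1.2, 0.0]
gripper_width: 1.0
```

Emit:
drive_tool(series=[1,-24,-38,0,0,0,0.028,1,-25,-38,0,0,0,0.029,1,-27,-36,0,0,0,0.029,1,-20,-40,0,0,0,0.029,1,-22,-40,0,0,0,0.029,1,-23,-39,0,0,0,0.029,1,-17,-41,0,0,0,0.029,1,-18,-41,0,0,0,0.028,1,-19,-41,0,0,0,0.029,1,-14,-43,0,0,0,0.029,1,-14,-42,0,0,0,0.029,1,-16,-43,0,0,0,0.029])

```text
t: 16.02
eef_pos: [0.5413, 0.5616, 0.5009]
tool_rot: [0.0, -0.25, 0.968, -0.0]
contact_force: [1.0, 0.5, -0.8]
gripper_width: 0.999
```

Emit:
drive_tool(series=[1,-10,-43,0,0,0,0.029,1,-10,-44,0,0,0,0.029,1,-13,-43,0,0,0,0.029,1,-5,-45,0,0,0,0.028,1,-7,-44,0,0,0,0.029,1,-9,-45,0,0,0,0.029,1,-2,-45,0,0,0,0.029,1,-3,-44,0,0,0,0.029,1,-4,-45,0,0,0,0.029,1,2,-45,0,0,0,0.029,1,0,-45,0,0,0,0.029])

```text
t: 17.4
eef_pos: [0.7671, 0.1311, 0.5004]
tool_rot: [-0.0, -0.093, 0.996, -0.0]
contact_force: [0.1, 0.7, 0.1]
gripper_width: 1.001
```

Emit:
drive_tool(series=[1,0,-45,0,0,0,0.028,1,6,-45,0,0,0,0.029,1,4,-44,0,0,0,0.029,1,4,-45,0,0,0,0.029,1,9,-44,0,0,0,0.029,1,9,-44,0,0,0,0.029,1,7,-45,0,0,0,0.029,1,14,-43,0,0,0,0.028,1,12,-43,0,0,0,0.029,1,11,-44,0,0,0,0.029,1,0,0,0,0,0,0])

```text
t: 18.77
eef_pos: [0.7147, -0.314, 0.5]
tool_rot: [-0.001, 0.054, 0.999, -0.002]
contact_force: [-0.2, -0.4, -0.2]
gripper_width: 0.999
```

```bash
python3 log.py; python3 - <<'E'
from rows import *
q=np.array(bot.get_obs()['q']); print(np.load('tr.npy')[67]); pos=[fk(q)]
W=[(np.array([.56,-.21,.42]),Rt(6,10)),(np.array([.475,-.21,.27]),Rt(6,20))]
for w in W: pos+=path(*pos[-1],*w,dmax=.055,amax=.15)
for w in pos[1:]: q=step(q,*w,it=2)
print(q); prt(pos)
E
```

```text
18.775 [ 0.2853  0.6135  0.1088  0.8047 -0.0595  1.7268  1.828 ] [ 0.7147 -0.314   0.5   ]
[ 0.287  0.611  0.075  0.806 -0.044  1.725  1.817]
[ 0.387  0.074  0.005  2.106 -0.267  0.669  2.253]
[41, 22, 20, -0.005, -0.044, -0.053]
[41, 24, 18, -0.006, -0.044, -0.053]
[40, 26, 17, -0.005, -0.044, -0.053]
[40, 28, 15, -0.006, -0.044, -0.053]
[27, 2, 33, 0, -0.044, 0]
[29, 2, 32, 0, -0.043, 0]
[30, 2, 31, 0, -0.044, 0]
[32, 2, 29, 0, -0.044, 0]
```

The swivel is now good (q3≈0.1). Going to the pre-grasp.

Emit:
drive_tool(series=[1,41,22,20,-0.005,-0.044,-0.053,1,41,24,18,-0.006,-0.044,-0.053,1,40,26,17,-0.005,-0.044,-0.053,1,40,28,15,-0.006,-0.044,-0.053,1,27,2,33,0,-0.044,0,1,29,2,32,0,-0.043,0,1,30,2,31,0,-0.044,0,1,32,2,29,0,-0.044,0,1,0,0,0,0,0,0])

```text
t: 19.9
eef_pos: [0.4724, -0.2043, 0.2668]
tool_rot: [0.171, -0.055, 0.984, 0.013]
contact_force: [0.2, -0.3, 0.2]
gripper_width: 1.003
```

```bash
python3 log.py; python3 - <<'E'
from rows import *
c=cam('wrist'); im=c['pixels']; hsv=cv2.cvtColor(im,cv2.COLOR_BGR2HSV); m=cv2.inRange(hsv,(5,100,30),(20,255,255))
n,l,st,ce=cv2.connectedComponentsWithStats(m); print([(st[i].tolist(),ce[i].round(1)) for i in range(1,n) if st[i][4]>900])
print(proj(c,[[.527,-.205,z] for z in (.17,.135,.095)]))
for i in range(1,n):
    if st[i][4]>900 and 250<ce[i][0]<400:
        x,y,w,h=st[i][:4]
        for v in (y+8,y+h//2,y+h-12):
            xs=np.where(l[v]==i)[0]; print(v,xs.min(),xs.max(), onplane(c,((xs.min()+xs.max())/2,v),.527,0))
q=np.array(bot.get_obs()['q']); pos=[fk(q)]; H=Rt(6,20); z=H.as_matrix()[:,2]
g=np.array([.527,-.205,.135])-.003*z
for w in [(g-.06*z,H),(g,H)]: pos+=path(*pos[-1],*w,dmax=.04)
for w in pos[1:]: q=step(q,*w,it=2)
print(q,np.abs(err(q,*pos[-1])).max()); prt(pos)
E
```

```text
19.9 [ 0.3815  0.0734  0.0057  2.1147 -0.2752  0.67    2.2609] [ 0.4724 -0.2043  0.2668]
[([22, 0, 138, 72, 7477], array([97.2, 29.5])), ([111, 159, 92, 124, 5160], array([160.2, 218.7])), ([295, 199, 32, 86, 2154], array([311.1, 237.1]))]
[[311.738 273.719]
 [312.288 242.484]
 [312.8   213.606]]
207 299 325 [ 0.527 -0.206  0.085]
242 297 325 [ 0.527 -0.206  0.135]
273 296 325 [ 0.527 -0.206  0.169]
[ 0.384  0.341 -0.05   2.139 -0.37   0.368  2.341] 3.1386264475483366e-07
[-1, -2, 27, 0.003, 0, 0.002]
[0, -2, 27, 0.002, 0, 0.002]
[-1, -2, 27, 0.003, 0, 0.002]
[0, 0, 30, 0, 0, 0]
[0, 0, 30, 0, 0, 0]
```

Emit:
drive_tool(series=[1,-1,-2,27,0.003,0,0.002,1,0,-3,27,0.002,0,0.002,1,-1,-2,27,0.003,0,0.002,1,0,0,30,0,0,0,1,0,0,30,0,0,0,1,0,0,0,0,0,0])

```text
t: 20.7
eef_pos: [0.5297, -0.2051, 0.1384]
tool_rot: [0.175, -0.053, 0.983, 0.009]
contact_force: [0.1, 1.0, -0.5]
gripper_width: 0.999
```

Emit:
drive_tool(series=[-1,0,0,0,0,0,0,-1,0,0,0,0,0,0,-1,0,0,0,0,0,0,-1,0,0,0,0,0,0,-1,0,0,0,0,0,0,-1,0,0,0,0,0,0], force=80)

```text
t: 21.45
eef_pos: [0.5284, -0.2055, 0.1398]
tool_rot: [0.176, -0.053, 0.983, 0.009]
contact_force: [-3.8, 0.6, 6.8]
gripper_width: 0.244
```

```bash
python3 log.py; python3 - <<'E'
from rows import *
np.set_printoptions(suppress=True,precision=4)
o,p,r=state(); print(o['gripper_width'],o['contact_force'],p+.003*r.as_matrix()[:,2],(r.inv()*Rt(6,20)).as_rotvec(degrees=True))
q=np.array(o['q']); pos=[(p,r)]
u=p+np.array([0,0,.12]); pos+=path(p,r,u,r,dmax=.02)
for w in pos[1:]: q=step(q,*w,it=2)
print(q); prt(pos)
E
```

```text
21.45 [ 0.3844  0.3399 -0.0512  2.1353 -0.3726  0.3684  2.3452] [ 0.5284 -0.2055  0.1398]
0.24399802647240076 [-3.8494  0.5628  6.7647] [ 0.5295 -0.2054  0.137 ] [-0.0382  0.2552  0.1454]
[ 0.3146  0.1616  0.0294  2.0328 -0.26    0.642   2.2056]
[-7, 0, -19, 0, 0, 0]
[-7, 0, -19, 0, 0, 0]
[-7, 0, -18, 0, 0, 0]
[-7, 0, -19, 0, 0, 0]
[-7, 0, -19, 0, 0, 0]
[-7, 0, -19, 0, 0, 0]
```

Gripped (opening 20.7 mm). Lifting, then measuring.

Emit:
drive_tool(series=[-1,-3,0,-9,0,0,0,-1,-7,0,-19,0,0,0,-1,-7,0,-19,0,0,0,-1,-7,0,-19,0,0,0,-1,-7,0,-19,0,0,0,-1,-7,0,-19,0,0,0,-1,-5,0,-12,0,0,0,-1,0,0,0,0,0,0])

```text
t: 22.45
eef_pos: [0.5287, -0.2055, 0.2635]
tool_rot: [0.176, -0.053, 0.983, 0.008]
contact_force: [0.2, 0.1, -2.4]
gripper_width: 0.251
```

```bash
python3 log.py; python3 - <<'E'
from rows import *
np.set_printoptions(suppress=True,precision=4)
o,p,r=state(); print(o['gripper_width'],o['contact_force'])
q=np.array(o['q']); pos=[(p,r)]
ring=np.array([.649,-.0424,.335]); x=np.array([np.cos(np.radians(7.4)),np.sin(np.radians(7.4)),0])
T=Rt(7.4,20); foot=ring-x*(.038+.055)-[0,0,.187]; tgt=foot+[0,0,.087]-.003*T.as_matrix()[:,2]
mid=np.array([tgt[0]-.01,tgt[1],p[2]]) ; print(tgt)
for w in [(mid,T),(tgt,T)]: pos+=path(*pos[-1],*w,dmax=.04)
for w in pos[1:]: q=step(q,*w,it=2)
print(q); prt(pos)
E
```

```text
22.45 [ 0.3133  0.1572  0.0304  2.0286 -0.2564  0.6499  2.2013] [ 0.5287 -0.2055  0.2635]
0.25129428968916817 [ 0.2389  0.0961 -2.4478]
[ 0.5558 -0.0545  0.2378]
[ 0.0609  0.1616 -0.0535  2.0893 -0.0746  0.5462  1.7665]
[-8, 37, 3, -0.002, 0.001, -0.005]
[-8, 37, 3, -0.003, 0.001, -0.005]
[-8, 37, 3, -0.002, 0.001, -0.005]
[-8, 37, 3, -0.003, 0.002, -0.005]
[-1, -1, 27, 0, 0, 0]
```

Emit:
drive_tool(series=[-1,-8,37,3,-0.002,0.001,-0.005,-1,-8,37,3,-0.003,0.001,-0.005,-1,-8,37,3,-0.002,0.001,-0.005,-1,-8,37,3,-0.003,0.002,-0.005,-1,-1,-1,13,0,0,0,-1,0,0,13,0,0,0,-1,0,0,0,0,0,0,-1,0,0,0,0,0,0])

```text
t: 23.45
eef_pos: [0.5549, -0.0552, 0.2378]
tool_rot: [0.172, -0.062, 0.983, 0.012]
contact_force: [-0.2, 0.7, -0.4]
gripper_width: 0.247
```

```bash
python3 log.py; python3 - <<'E'
from rows import *
o,p,r=state(); s,t,w=cam('scene'),cam('top'),cam('wrist')
x=r.apply([0,0,1]);x[2]=0;x/=np.linalg.norm(x); print('yaw',np.degrees(np.arctan2(x[1],x[0])))
g=p+.003*r.apply([0,0,1]); foot=g-[0,0,.087]; tip=foot+x*.052+[0,0,.197]; ring=np.array([.649,-.0424,.335])
for n,c in (('s',s),('t',t),('w',w)): print(n,'tip',proj(c,tip).round(1),'ring',proj(c,ring).round(1))
def cr(c,P,k,f):
    u=proj(c,P)[0].astype(int); im=c['pixels']; W,Hh=k; x0=max(0,min(640-W,u[0]-W//2));y0=max(0,min(480-Hh,u[1]-Hh//2)); print(x0,y0)
    return cv2.resize(np.clip(im[y0:y0+Hh,x0:x0+W]*1.6,0,255).astype('uint8'),(W*f,Hh*f),interpolation=cv2.INTER_CUBIC)
m=(tip+ring)/2
cv2.imwrite('pics/comp1.png',np.hstack([cr(s,m,(66,100),6),cr(t,m,(66,100),6)]))
E
```

```text
23.45 [ 0.0614  0.1612 -0.0521  2.0891 -0.0763  0.5497  1.7674] [ 0.5549 -0.0552  0.2378]
yaw 7.507640825243499
s tip [[351.7 243.5]] ring [[371.3 256.4]]
t tip [[331.4 170.9]] ring [[328.2 150.1]]
w tip [[325.3 768.2]] ring [[325.5 709.5]]
328 199
296 110
```

View pics/comp1.png

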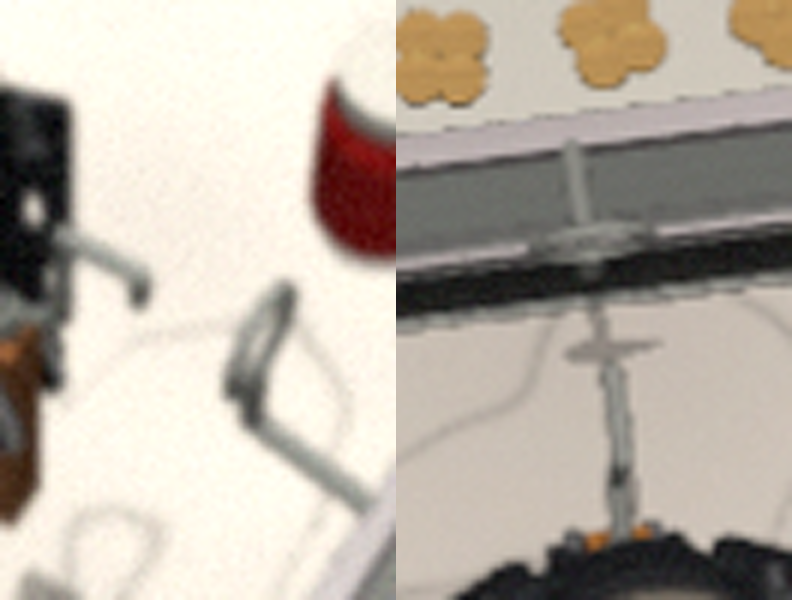

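In both views the hook and ring lie within about 1 mm of the model: scene tip (351,244) and ring (372,256); top tip (332,171) and ring (328.5,150.5). I'm entering 55 mm along x.

Emit:
drive_tool(series=[-1,-17,0,6.3,0,0,0,-1,-17,0,6.3,0,0,0,-1,-9,0,3.1,0,0,0,-1,-9,0,3.1,0,0,0,-1,0,0,0,0,0,0])

```text
t: 24.22
eef_pos: [0.6105, -0.0467, 0.238]
tool_rot: [0.172, -0.064, 0.983, 0.012]
contact_force: [-0.3, -0.1, -1.8]
gripper_width: 0.249
```

Emit:
drive_tool(series=[-1,1.7,0,4.7,0,0,0,-1,1.7,0,4.7,0,0,0,-1,0.7,0,1.9,0,0,0,-1,0,0,0,0,0,0])

```text
t: 24.72
eef_pos: [0.6097, -0.047, 0.2259]
tool_rot: [0.172, -0.063, 0.983, 0.012]
contact_force: [0.5, -0.8, -1.6]
gripper_width: 0.247
```

```bash
python3 log.py; python3 - <<'E'
from rows import *
o,p,r=state(); print(o['contact_force'],o['torque'])
s,t=cam('scene'),cam('top')
ring=np.array([.649,-.0424,.335])
def cr(c,P,k,f):
    u=proj(c,P)[0].astype(int); im=c['pixels']; W,Hh=k; x0=u[0]-W//2;y0=u[1]-Hh//2; print(x0,y0)
    return cv2.resize(np.clip(im[y0:y0+Hh,x0:x0+W]*1.6,0,255).astype('uint8'),(W*f,Hh*f),interpolation=cv2.INTER_CUBIC)
cv2.imwrite('pics/comp2.png',np.hstack([cr(s,ring,(50,60),8),cr(t,ring,(50,60),8)]))
E
```

```text
24.725 [ 0.0372  0.2625 -0.0472  1.9887 -0.0591  0.5473  1.7383] [ 0.6097 -0.047   0.2259]
[ 0.458 -0.767 -1.566] [-0.059  0.482 -0.032]
346 226
303 120
```

View pics/comp2.png

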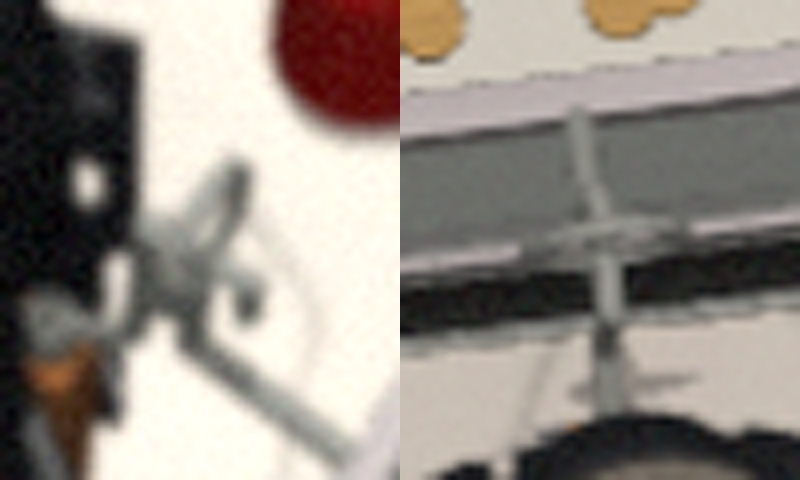

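The hook is through the ring with its tip behind the wire, centred in both views. Now lowering gently.

Emit:
drive_tool(series=[-1,0.6,0,1.65,0,0,0,-1,0.6,0,1.65,0,0,0,-1,0.6,0,1.65,0,0,0,-1,0.6,0,1.65,0,0,0,-1,0.6,0,1.65,0,0,0,-1,0.7,0,1.88,0,0,0,-1,0.7,0,1.88,0,0,0,-1,0.7,0,1.88,0,0,0])

```text
t: 25.82
eef_pos: [0.6102, -0.047, 0.2114]
tool_rot: [0.173, -0.063, 0.983, 0.012]
contact_force: [1.1, 0.8, 2.9]
gripper_width: 0.249
```

Emit:
drive_tool(series=[-1,0.8,0,2.2,0,0,0,-1,0.8,0,2.2,0,0,0,-1,0.8,0,2.2,0,0,0,-1,0.8,0,2.2,0,0,0,-1,0.8,0,2.2,0,0,0,-1,0.8,0,2.2,0,0,0,-1,0.8,0,2.2,0,0,0,-1,0.8,0,2.2,0,0,0,-1,0.8,0,2.2,0,0,0,-1,0.8,0,2.2,0,0,0])

```text
t: 27.08
eef_pos: [0.6099, -0.0469, 0.1878]
tool_rot: [0.172, -0.063, 0.983, 0.012]
contact_force: [1.7, -0.7, 4.4]
gripper_width: 0.244
```

Emit:
drive_tool(series=[-1,0.8,0,2.2,0,0,0,-1,0.8,0,2.2,0,0,0,-1,0.8,0,2.2,0,0,0,-1,0.8,0,2.2,0,0,0,-1,0.8,0,2.2,0,0,0,-1,0.8,0,2.2,0,0,0,-1,0.8,0,2.2,0,0,0,-1,0.8,0,2.2,0,0,0,-1,0.8,0,2.2,0,0,0])

```text
t: 28.2
eef_pos: [0.6098, -0.0469, 0.1667]
tool_rot: [0.172, -0.063, 0.983, 0.012]
contact_force: [2.8, -0.7, 4.2]
gripper_width: 0.24
```

```bash
python3 log.py; python3 - <<'E'
from h import *
o,p,r=state(); print(o['contact_force'],p)
x=r.apply([0,0,1]);x[2]=0;x/=np.linalg.norm(x)
s,t=cam('scene'),cam('top')
# sash/booth bottom rail view
a=s['pixels'][200:380,330:450]; b=t['pixels'][110:190,230:410]
im=np.hstack([cv2.resize(a,(400,600)),cv2.resize(b,(400,600//3*1)) if 0 else cv2.copyMakeBorder(cv2.resize(b,(400,178)),0,422,0,0,cv2.BORDER_CONSTANT)])
cv2.imwrite('pics/sash.png',np.clip(im*1.6,0,255).astype('uint8'))
E
```

```text
28.2 [ 0.0412  0.3447 -0.0534  2.0387 -0.0622  0.4148  1.7462] [ 0.6098 -0.0469  0.1667]
[ 2.81613378 -0.71229272  4.20958975] [ 0.60980985 -0.04689092  0.1667219 ]
```

Emit:
drive_tool(series=[-1,0.4,0,1.1,0,0,0,-1,0.4,0,1.1,0,0,0,-1,0.4,0,1.1,0,0,0,-1,0.4,0,1.1,0,0,0,-1,0.4,0,1.1,0,0,0,-1,0.4,0,1.1,0,0,0,-1,0.4,0,1.1,0,0,0])

```text
t: 29.18
eef_pos: [0.6096, -0.0468, 0.1585]
tool_rot: [0.172, -0.063, 0.983, 0.012]
contact_force: [-1.8, 0.8, 2.5]
gripper_width: 0.248
```

Emit:
drive_tool(series=[-1,0.3,0,0.85,0,0,0,-1,0.3,0,0.85,0,0,0,-1,0.3,0,0.85,0,0,0])

```text
t: 29.55
eef_pos: [0.6097, -0.0468, 0.1558]
tool_rot: [0.172, -0.063, 0.983, 0.012]
contact_force: [-2.7, 1.7, 4.3]
gripper_width: 0.249
```

Emit:
drive_tool(series=[-1,0.3,0,0.85,0,0,0,-1,0.3,0,0.85,0,0,0,-1,0.3,0,0.85,0,0,0])

```text
t: 29.92
eef_pos: [0.6097, -0.0468, 0.1531]
tool_rot: [0.172, -0.063, 0.983, 0.012]
contact_force: [-2.2, 1.6, 4.6]
gripper_width: 0.25
```

Emit:
drive_tool(series=[-1,0.3,0,0.85,0,0,0,-1,0.3,0,0.85,0,0,0,-1,0.3,0,0.85,0,0,0])

```text
t: 30.3
eef_pos: [0.6098, -0.0469, 0.1504]
tool_rot: [0.172, -0.063, 0.983, 0.012]
contact_force: [-2.9, 1.7, 3.5]
gripper_width: 0.243
```

Emit:
drive_tool(series=[-1,0.3,0,0.85,0,0,0,-1,0.3,0,0.85,0,0,0,-1,0.3,0,0.85,0,0,0])

```text
t: 30.68
eef_pos: [0.6103, -0.0469, 0.1483]
tool_rot: [0.173, -0.063, 0.983, 0.012]
contact_force: [-4.7, 2.1, 8.8]
gripper_width: 0.249
```

Contact felt: the reading jumped to 8.8 N while z lagged. Creeping in from here.

Emit:
drive_tool(series=[-1,0.1,0,0.3,0,0,0,-1,0,0,0,0,0,0,-1,0,0,0,0,0,0])

```text
t: 31.05
eef_pos: [0.6104, -0.0469, 0.1482]
tool_rot: [0.173, -0.063, 0.983, 0.012]
contact_force: [-4.9, 2.4, 8.0]
gripper_width: 0.246
```

Emit:
drive_tool(series=[-1,0.1,0,0.35,0,0,0,-1,0.1,0,0.35,0,0,0,-1,0,0,0,0,0,0,-1,0,0,0,0,0,0])

```text
t: 31.55
eef_pos: [0.6111, -0.047, 0.148]
tool_rot: [0.174, -0.063, 0.983, 0.012]
contact_force: [-4.0, 2.1, 9.1]
gripper_width: 0.248
```

```bash
python3 - <<'E'
from h import *
o,p,r=state(); print(o['t'],o['contact_force'],p,o['torque'])
E
```

```text
31.55 [-4.0057559   2.13191738  9.06331881] [ 0.61105505 -0.04697775  0.14797251] [ 0.1676027  -0.27221699  0.24492088]
```

Emit:
drive_tool(series=[-1,0.15,0,0.4,0,0,0,-1,0.15,0,0.4,0,0,0,-1,0,0,0,0,0,0,-1,0,0,0,0,0,0])

```text
t: 32.05
eef_pos: [0.6118, -0.0471, 0.1477]
tool_rot: [0.175, -0.063, 0.983, 0.012]
contact_force: [-2.7, 1.8, 9.6]
gripper_width: 0.248
```

Emit:
drive_tool(series=[-1,0.15,0,0.45,0,0,0,-1,0.15,0,0.45,0,0,0,-1,0,0,0,0,0,0,-1,0,0,0,0,0,0])

```text
t: 32.55
eef_pos: [0.6123, -0.0471, 0.1474]
tool_rot: [0.175, -0.063, 0.982, 0.012]
contact_force: [-4.7, 1.2, 13.2]
gripper_width: 0.248
```

Pull ≈ 14–15 N against ≈ 6 N friction, so about 8 N seats it. Now lifting the hook about 18 mm clear of the lower wire.

Emit:
drive_tool(series=[-1,-0.5,0,-1.4,0,0,0,-1,-1,0,-2.8,0,0,0,-1,-1,0,-2.8,0,0,0,-1,-1,0,-2.8,0,0,0,-1,-1,0,-2.8,0,0,0,-1,-1,0,-2.8,0,0,0,-1,-1,0,-2.8,0,0,0,-1,-0.6,0,-1.6,0,0,0,-1,0,0,0,0,0,0])

```text
t: 33.67
eef_pos: [0.6099, -0.0469, 0.1662]
tool_rot: [0.172, -0.063, 0.983, 0.012]
contact_force: [0.4, 0.8, -1.2]
gripper_width: 0.245
```

```bash
python3 - <<'E'
from h import *
np.set_printoptions(suppress=True,precision=4)
o,p,r=state(); print(o['t'],o['contact_force'],p)
x=r.apply([0,0,1]);x[2]=0;x/=np.linalg.norm(x)
s,t=cam('scene'),cam('top')
foot=p+.003*r.apply([0,0,1])-[0,0,.087]; tip=foot+x*.052+[0,0,.197]; rod=foot+x*.024+[0,0,.197]; ring=np.array([.649,-.0424,.335-.071])
for n,c in (('s',s),('t',t)): print(n,'tip',proj(c,tip).round(1),'rod',proj(c,rod).round(1),'ring',proj(c,ring).round(1))
def cr(c,P,k,f):
    u=proj(c,P)[0].astype(int); im=c['pixels']; W,Hh=k; x0=u[0]-W//2;y0=u[1]-Hh//2; print(x0,y0)
    return cv2.resize(np.clip(im[y0:y0+Hh,x0:x0+W]*1.6,0,255).astype('uint8'),(W*f,Hh*f),interpolation=cv2.INTER_CUBIC)
cv2.imwrite('pics/comp3.png',np.hstack([cr(s,ring,(50,60),8),cr(t,ring,(50,60),8)]))
E
```

```text
33.675 [ 0.4473  0.839  -1.1804] [ 0.6099 -0.0469  0.1662]
s tip [[375.6 276.1]] rod [[363.  269.5]] ring [[369.  275.6]]
t tip [[326.1 149.7]] rod [[327.9 163.2]] ring [[327.2 157.1]]
343 245
302 127
```

View pics/comp3.png

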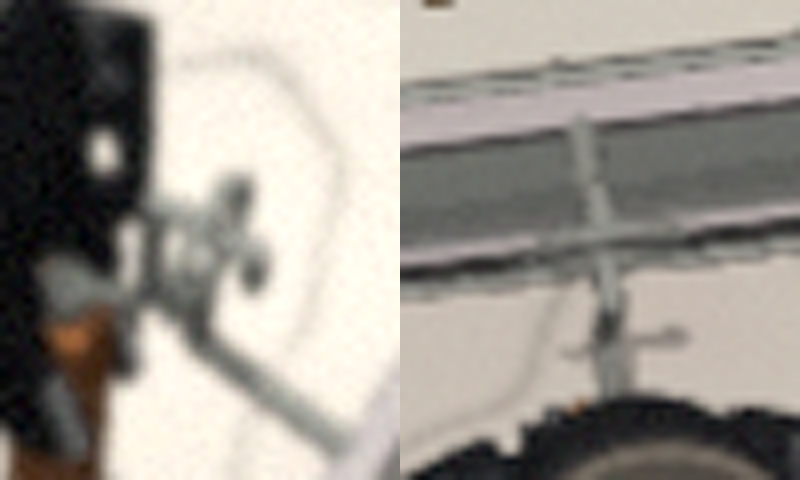

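The hook is centred in the ring with the tip at (374,276), as predicted, so the pole has hardly tilted. Backing out along -x.

Emit:
drive_tool(series=[-1,7,0,-2.5,0,0,0,-1,7,0,-2.5,0,0,0,-1,7,0,-2.5,0,0,0])

```text
t: 34.15
eef_pos: [0.5869, -0.0499, 0.1658]
tool_rot: [0.172, -0.063, 0.983, 0.012]
contact_force: [-0.0, -0.4, -1.1]
gripper_width: 0.248
```

Emit:
drive_tool(series=[-1,16,0,-5.8,0,0,0,-1,18,0,-6.5,0,0,0,-1,-7,0,-19,0,0,0,-1,-12,0,-33,0,0,0,-1,-12,0,-33,0,0,0,-1,-4,0,-11,0,0,0])

```text
t: 34.9
eef_pos: [0.5523, -0.0547, 0.2703]
tool_rot: [0.174, -0.063, 0.983, 0.012]
contact_force: [0.2, 0.5, -2.5]
gripper_width: 0.25
```

```bash
python3 log.py; python3 - <<'E'
from rows import *
o,p,r=state(); H=R.from_quat([-.053,.983,.009,.176]); q=np.array(o['q']); pos=[(p,r)]
for w in [(np.array([.5284,-.2055,.2635]),H)]: pos+=path(*pos[-1],*w,dmax=.04)
for w in pos[1:]: q=step(q,*w,it=2)
print(q); prt(pos)
E
```

```text
34.9 [ 0.0711  0.1149 -0.062   2.06   -0.0711  0.6207  1.7608] [ 0.5523 -0.0547  0.2703]
[ 0.319  0.157  0.025  2.029 -0.258  0.65   2.204]
[11, -37, -2, 0.002, -0.001, 0.005]
[10, -36, -2, 0.002, -0.001, 0.005]
[11, -37, -2, 0.003, -0.001, 0.004]
[10, -37, -2, 0.002, -0.001, 0.005]
```

Emit:
drive_tool(series=[-1,11,-37,-2,0.002,-0.001,0.005,-1,10,-36,-2,0.002,-0.001,0.005,-1,11,-37,-2,0.003,-0.001,0.004,-1,10,-37,-2,0.002,-0.001,0.005,-1,0,0,0,0,0,0,-1,0,0,0,0,0,0])

```text
t: 35.65
eef_pos: [0.5273, -0.2048, 0.2601]
tool_rot: [0.174, -0.053, 0.983, 0.01]
contact_force: [0.9, 0.6, -1.9]
gripper_width: 0.25
```

```bash
python3 log.py; python3 - <<'E'
from h import *
np.set_printoptions(suppress=True,precision=4)
o,p,r=state(); H=R.from_quat([-.053,.983,.009,.176]); print('dp mm',r.inv().apply(np.array([.5284,-.2055,.2635])-p)*1e3,'rot',(r.inv()*H).as_rotvec())
x=r.apply([0,0,1]);x[2]=0;x/=np.linalg.norm(x); y=np.cross([0,0,1],x)
s,t=cam('scene'),cam('top')
foot=p+.003*r.apply([0,0,1])-[0,0,.087]
pts={'tip':foot+x*.052+[0,0,.197],'footFL':foot+x*-.011+y*.011,'footBR':foot-x*.011-y*.011,'footxR':foot+x*.011-y*.011}
for k,v in pts.items(): print(k,proj(s,v)[0].round(1)-[237,240],proj(t,v)[0].round(1))
im=np.clip(s['pixels'][240:360,237:337]*1.6,0,255).astype('uint8'); cv2.imwrite('pics/comp4.png',cv2.resize(im,(500,600),interpolation=cv2.INTER_CUBIC))
E
```

```text
35.65 [ 0.3208  0.161   0.0222  2.0317 -0.2564  0.648   2.2026] [ 0.5273 -0.2048  0.2601]
dp mm [-2.1454 -0.8572 -2.8792] rot [ 0.0017 -0.0048  0.0001]
tip [47.5 45. ] [413.7 184.3]
footFL [33.9 71.8] [394.9 224.8]
footBR [27.5 79.9] [404.6 223.8]
footxR [36.1 85.4] [403.5 213.9]
```

View pics/comp4.png

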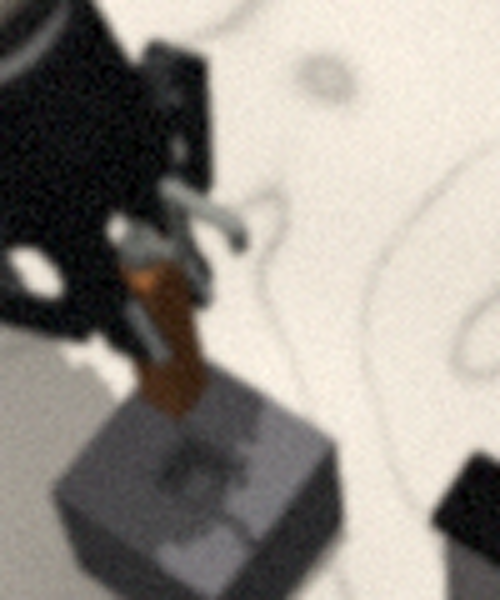

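The pole is upright over the hole (visible at about (200,470) in the crop). The foot corner matches the prediction to within about 2 px, inside the chamfer's capture. Lowering to just above the mouth, then slowly in.

Emit:
drive_tool(series=[-1,-1,-0.7,0.4,0.002,-0.005,0,-1,6.8,0,18.8,0,0,0,-1,6.8,0,18.8,0,0,0,-1,6.8,0,18.8,0,0,0,-1,2.7,0,7.5,0,0,0,-1,0,0,0,0,0,0])

```text
t: 36.5
eef_pos: [0.5298, -0.2058, 0.193]
tool_rot: [0.177, -0.053, 0.983, 0.009]
contact_force: [0.1, -0.6, -1.3]
gripper_width: 0.247
```

Emit:
drive_tool(series=[-1,1,0,2.8,0,0,0,-1,1,0,2.8,0,0,0,-1,1,0,2.8,0,0,0,-1,1,0,2.8,0,0,0,-1,0,0,0,0,0,0])

```text
t: 37.12
eef_pos: [0.5313, -0.2065, 0.1843]
tool_rot: [0.179, -0.053, 0.982, 0.008]
contact_force: [-10.7, 3.0, 20.9]
gripper_width: 0.251
```

It's touching the rim: the force is -x and +z, so the foot sits too far +x. That fits a slight pole rotation in the grip from the pull. I'll back up, counter-rotate 1.5° and shift.

Emit:
drive_tool(series=[-1,-3,0,-8,0,0,0,-1,1.5,0.7,-0.5,0,0.026,0,-1,0,0,0,0,0,0])

```text
t: 37.5
eef_pos: [0.5286, -0.2054, 0.1896]
tool_rot: [0.164, -0.054, 0.985, 0.008]
contact_force: [0.2, 0.3, -2.0]
gripper_width: 0.246
```

```bash
python3 - <<'E'
from h import *
np.set_printoptions(suppress=True,precision=4)
o,p,r=state(); print(o['t'],p,o['contact_force'],r.as_euler('ZYX',degrees=True))
t=cam('top');s=cam('scene')
x=np.array([np.cos(np.radians(6)),np.sin(np.radians(6)),0])
b=p+.003*r.apply([0,0,1])-[0,0,.087]+[0,0,.197]
print('pred upright tip top px',proj(t,b+.052*x),proj(s,b+.052*x))
def cr(c,u,W,Hh,f):
    x0=int(u[0])-W//2;y0=int(u[1])-Hh//2; print(x0,y0); return cv2.resize(np.clip(c['pixels'][y0:y0+Hh,x0:x0+W]*1.6,0,255).astype('uint8'),(W*f,Hh*f),interpolation=cv2.INTER_CUBIC)
cv2.imwrite('pics/comp5.png',np.hstack([cr(t,proj(t,b+.04*x)[0],50,75,8),cr(s,proj(s,b-[0,0,.08])[0],50,75,8)]))
E
```

```text
37.5 [ 0.5286 -0.2054  0.1896] [ 0.198   0.331  -1.9643] [-173.7511   18.8814 -179.8405]
pred upright tip top px [[407.2661 188.4004]] [[287.8802 304.2922]]
382 157
244 272
```

View pics/comp5.png

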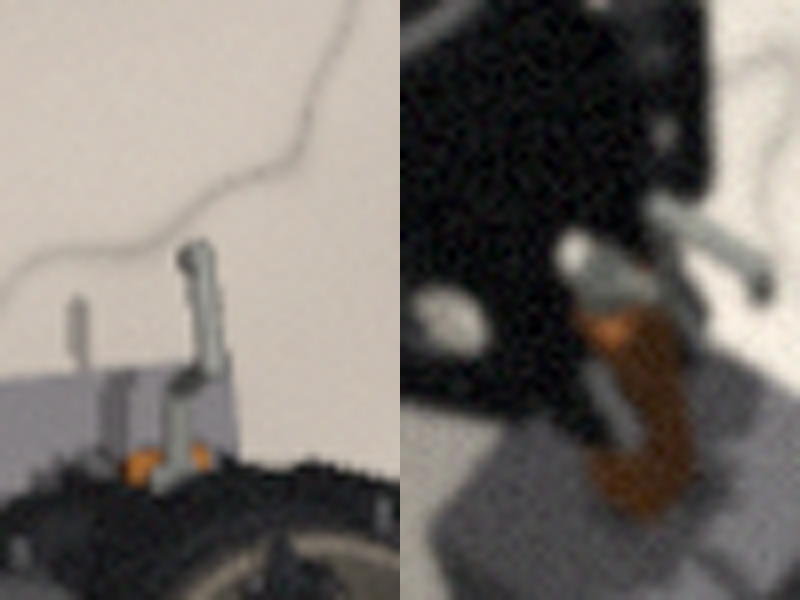

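The picture shows the tip at (406.6,188) in the top view, within about 1 px of an upright pole, with the foot over the mouth. Lowering again in small steps.

Emit:
drive_tool(series=[-1,0.65,0,1.9,0,0,0,-1,0.65,0,1.9,0,0,0,-1,0.65,0,1.9,0,0,0,-1,0.65,0,1.9,0,0,0,-1,0.65,0,1.9,0,0,0])

```text
t: 38.22
eef_pos: [0.5285, -0.2057, 0.1797]
tool_rot: [0.164, -0.053, 0.985, 0.008]
contact_force: [0.8, -0.0, -1.9]
gripper_width: 0.248
```

In with no contact. Continuing.

Emit:
drive_tool(series=[-1,1.3,0,3.8,0,0,0,-1,1.3,0,3.8,0,0,0,-1,1.3,0,3.8,0,0,0,-1,1.3,0,3.8,0,0,0])

```text
t: 38.72
eef_pos: [0.5284, -0.2057, 0.1634]
tool_rot: [0.164, -0.053, 0.985, 0.008]
contact_force: [0.4, -0.1, -2.6]
gripper_width: 0.247
```

Emit:
drive_tool(series=[-1,1.3,0,3.8,0,0,0,-1,1.3,0,3.8,0,0,0,-1,1.3,0,3.8,0,0,0,-1,1.1,0,3.3,0,0,0,-1,0,0,0,0,0,0])

```text
t: 39.35
eef_pos: [0.5284, -0.2057, 0.1479]
tool_rot: [0.164, -0.053, 0.985, 0.008]
contact_force: [1.4, 0.6, -2.8]
gripper_width: 0.247
```

Emit:
drive_tool(series=[-1,0.65,0,1.9,0,0,0,-1,0.65,0,1.9,0,0,0,-1,0.5,0,1.4,0,0,0,-1,0.4,0,1,0,0,0,-1,0,0,0,0,0,0])

```text
t: 39.98
eef_pos: [0.5284, -0.2058, 0.1415]
tool_rot: [0.164, -0.053, 0.985, 0.008]
contact_force: [1.7, 0.4, -2.2]
gripper_width: 0.245
```

Emit:
drive_tool(series=[-1,0.35,0,1,0,0,0,-1,0.35,0,1,0,0,0,-1,0.35,0,1,0,0,0,-1,0,0,0,0,0,0])

```text
t: 40.48
eef_pos: [0.5287, -0.2059, 0.1398]
tool_rot: [0.165, -0.053, 0.985, 0.008]
contact_force: [-6.0, 2.1, 13.7]
gripper_width: 0.248
```

On the floor (13.7 N at z=0.1398, the recorded home height). Easing off, opening, and retreating along the tool axis.

Emit:
drive_tool(series=[-1,-0.4,0,-1,0,0,0,-1,0,0,0,0,0,0,0.2,0,0,0,0,0,0,0.6,0,0,0,0,0,0,1,0,0,0,0,0,0,1,0,0,0,0,0,0,1,0,0,0,0,0,0,1,0,0,0,0,0,0,1,0,0,0,0,0,0])

```text
t: 41.6
eef_pos: [0.5283, -0.2058, 0.1395]
tool_rot: [0.164, -0.053, 0.985, 0.008]
contact_force: [1.1, -1.0, 0.9]
gripper_width: 0.997
```

Emit:
drive_tool(series=[1,0,0,-8,0,0,0,1,0,0,-20,0,0,0,1,0,0,-30,0,0,0,1,0,0,-40,0,0,0,1,0,0,-40,0,0,0,1,0,0,-30,0,0,0,1,0,0,0,0,0,0])

```text
t: 42.48
eef_pos: [0.4746, -0.2121, 0.3015]
tool_rot: [0.167, -0.053, 0.985, 0.006]
contact_force: [0.3, -0.4, 1.1]
gripper_width: 1.002
```

```bash
python3 log.py; python3 - <<'E'
from h import *
o,p,r=state(); print(o['contact_force'])
s,t,w=cam('scene'),cam('top'),cam('wrist')
f=np.array([.527,-.206,.05]); x=np.array([np.cos(np.radians(6)),np.sin(np.radians(6)),0])
print('handle top pred w',proj(w,f+[0,0,.12]),'tip t',proj(t,f+.052*x+[0,0,.197]),'tip s',proj(s,f+.052*x+[0,0,.197]))
a=cv2.resize(s['pixels'],(400,300)); b=cv2.resize(t['pixels'],(400,300)); c=cv2.resize(w['pixels'],(400,300)); d=cv2.resize(t['pixels'][120:240,290:450],(400,300))
cv2.imwrite('pics/final.png',np.clip(np.vstack([np.hstack([a,b]),np.hstack([c,d])])*1.6,0,255).astype('uint8'))
E
```

```text
42.475 [ 0.343   0.0401  0.0484  2.0608 -0.2276  0.7547  2.2128] [ 0.4746 -0.2121  0.3015]
[ 0.280963   -0.37325822  1.10673617]
handle top pred w [[322.16814767 246.94060135]] tip t [[403.25072892 192.67114108]] tip s [[288.61294463 315.46347284]]
```

View pics/final.png

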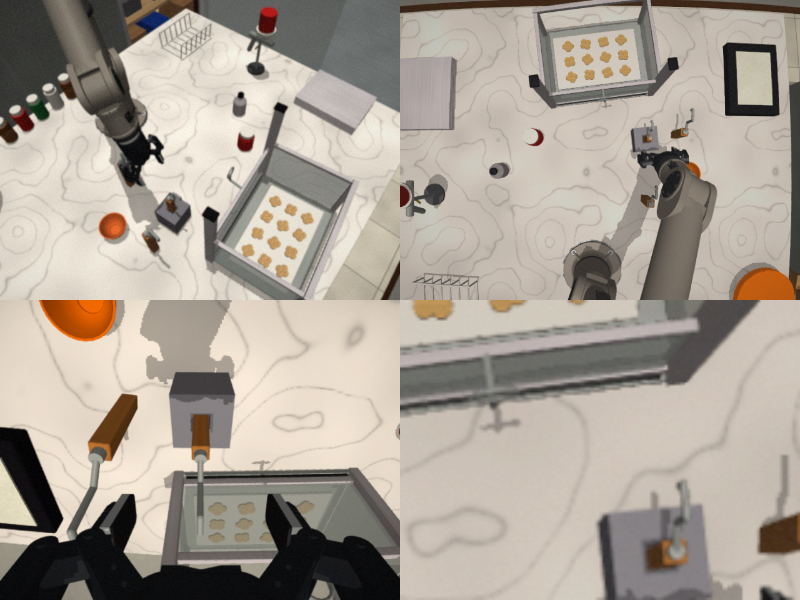

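The final view shows the pole upright in the holder with its handle top at (322,248) (predicted (322,247)), the sash down, and the jar, bottle and bowl in place. The gripper is clear. Handing in.

```bash
python3 -c "
from station import bot
bot.hand_in(); print(bot.get_obs()['t'])"
```

```text
the job is handed in; nothing more can be done
the job is handed in; nothing more can be done
```

I closed the sash onto its seal with the hook pole, put the pole back home in its holder and let go. I handed the job in at about 42.6 s, and no verdict was reported.

- **Sash:** The hook drew it down about 71 mm. Moving it took roughly 6 N, and I felt the seal at a tool height of about 148 mm. I then built the pull up slowly to a last reading of about 14.8 N vertical (about 15.6 N counting the sideways part), against the 17 N limit. That is about 8–9 N beyond what moves the sash. Readings varied by about ±1 N.
- **Pole:** It came down on the holder's floor at the same tool height as when I first gripped it (139.8 mm). After release, the wrist camera showed the handle top within about 1 px of where it should be.
- **Bystanders:** In the last pictures the jar, bottle and bowl appear where they were, and the gripper was open and clear.

**What went wrong or was not checked:**
- **Joint limits:** My first approach, at a 30° lean, ran the arm into its joint limits. A long detour around the base recovered it and cost about 17 s.
- **First insertion:** The pole's foot caught the holder's rim at about 21 N, because the pole had turned slightly in the grip. After a 1.5° correction it slid in cleanly.
- **Sash after unhooking:** I judged that it stayed down from the pictures only and did not measure its height again.

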